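Lock the length stop of a screw feeder

TASK

Lock the stop screw on the bracket: set the wide-jawed holding fork down over the square lower nut, its tail between the two rest pins, so that the lower nut cannot turn. Then turn the tall hexagonal jam nut above it clockwise (seen from above) by about a fifth of a turn, 70 to 80 degrees, while the lower nut keeps its place, and leave the fork seated on it.

Things in the scene. Friction and masses are not known exactly. Their poses are not given: they have to be found in the camera images.
- fork_grip (a point): Wide steel fork lying flat, 214 mm, up to 0.5 kg (a fork with a narrow 27 mm slot doesn't fit). Point: middle of its upright black grip (36 x 18 x 46 mm, long in x), 42 mm above the underside. x runs along the tail (20 wide, 14 high) away from the jaws, z up. Jaw centre 102 mm along -x, closed end of the slot at -62, prong tips at -132. Slot 49 mm, flared to 59 below; prongs 24 high, 73 over both.
- stop_screw (a point): Fixed bracket; point on the upright screw's axis, 72 mm above the table, where the jam nut is gripped. x points to two rest pins 155 mm away at y = +-23 mm (34 mm gap, tops 48 above table). Plate top 12 above table, screw's end 98. Seated, the fork lies flat on the plate, x axes alike, its grip point at (102, 0, -18) mm here, within 15 mm. A small 40 mm high screw on the -x side is not used.
- lower_nut (a joint): Angle (rad) of the square lower nut, 44 mm across flats, 18 to 40 mm above the table. Grows clockwise from above; at 0 two flats lie along the bracket's x; starts within 0.06 of 0. It turns easily (0.06 N m) and follows the jam nut unless the fork holds it; held, it gives up to 0.25 rad of play, then stands. Keep it within -0.4 to 0.4.
- jam_nut (a joint): Angle (rad) relative to the lower nut of the tall hexagonal jam nut, 32 mm across flats, 46 to 87 mm above the table. Grows clockwise from above; starts within 0.12 of 0; must end above 0.75 (hard stops -0.3 and 1.9). Stiff, 0.15 N m, stays where left. With both joints at 0 two flats face the bracket's +y and -y (a flat every 60 degrees); turned by the sum of both joints.
Not all that is in view belongs to the job. Leave any brown look-alike of the part that bears fork_grip alone.

How it is judged (in metres and radians):
On the way, in this order (a step that is already met when the one before it is completed fails the run):
1. the wide fork is seated flat on the bracket, jaws round the lower nut and tail between the pins, the jam nut not yet tightened (x of fork_grip in the frame of stop_screw between 0.084 and 0.12 m and y of fork_grip in the frame of stop_screw between -0.018 and 0.018 m and z of fork_grip in the frame of stop_screw below -0.012 m and angle between the x axis of fork_grip and the x axis of stop_screw, either way round below 0.2 rad and value of joint jam_nut below 0.5 rad), for 0.2 s.
2. the jam nut is tightened against the held lower nut (value of joint jam_nut above 0.75 rad), for 0.2 s.
At the end, for the whole second after the job is handed in: Jam nut at rest above 0.75 rad relative to the lower nut; lower nut within 0.4 rad of zero; wide fork seated on the bracket round the lower nut: grip point within 18 mm of its seated place along the bracket's x and y, at most 6 mm above it, and within 0.2 rad of the bracket's x axis (value of joint jam_nut above 0.75 rad and value of joint lower_nut between -0.4 and 0.4 rad and velocity of joint jam_nut between -0.05 and 0.05 rad/s and x of fork_grip in the frame of stop_screw between 0.084 and 0.12 m and y of fork_grip in the frame of stop_screw between -0.018 and 0.018 m and z of fork_grip in the frame of stop_screw below -0.012 m and angle between the x axis of fork_grip and the x axis of stop_screw, either way round below 0.2 rad); the robot touches nothing.
It fails at once if the lower nut is turned out of its setting, more than 0.4 rad (23 degrees) either way (value of joint lower_nut above 0.4 rad or value of joint lower_nut below -0.4 rad).
It also fails if it takes over 51 s, if anything falls off the work surface, if the arm or the gripper's body presses on something with over 40 N, if the wrist force passes 120 N, or if a joint passes its speed limit or range.

ROBOT

A 7-joint arm with a two-finger parallel gripper is mounted at the origin on the work surface. World frame = base frame: x ahead of the robot, y to its left, z up, the work surface at z = 0. Lengths are in mm, angles in rad, forces in N, time in s.
With the tool pointing down it reaches from about 425 to 950 mm from the base axis. Payload 16.7 kg.
Tool frame: the origin (TCP) lies at the very end of the fingers, on their centre line; the grasp point (between the pads) lies 19 mm behind it; y points along the fingers, x is the direction in which the jaws open and shut, and the axes are right-handed (so a half turn about y gives the same grasp; the last joint's range is limited). The gripper opens to 94 mm and grips with 3 to 60 N. Pads are 16 mm wide; open, the fingers measure 119 mm over their backs; the gripper's body (75 mm by 177 mm) begins 78 mm behind the grasp point.
Start: joints at [1.157, 0.426, 0.074, 1.606, -0.034, 1.111, -0.067], TCP at [176.628, -651.442, 205.467] pointing down, gripper open.
Joint ranges: [-2.85, 2.85], [-0.5, 2.14], [-1.23, 1.37], [0.21, 2.46], [-1.02, 4.16], [0.16, 2.05], [-2.73, 2.73]. Speed limits (rad/s): [1.89, 1.89, 2.39, 2.39, 3.01, 3.01, 3.01].

INTERFACE

Orientations are given as a rotation vector (axis times angle).
In Python, from bench import bot gives the robot as it stands. The module is installed in compiled form; this text tells all that it offers.
- The arm moves only by the shell command python3 -m inch 'ROWS' [OPENING] [FORCE]. ROWS is JSON, a list of rows, each an object of numbers: "dx", "dy", "dz": the shift along the tool's x, y, z in m; "wx", "wy", "wz": the turn, a rotation vector about the tool's x, y, z in degrees. A call has exactly 10 rows; each row is the pose to reach, as a shift and turn from the pose measured when the call began, along the tool's axes at that moment; what a row does not reach only later rows make up. A row lasts 1/12 s, in which the tool goes at most 41.7 mm and 7.16 degrees, less where a joint would pass 70% of its speed; a pose out of reach is approached as far as the arm can. A call with a gripper value outside its range is refused whole. OPENING is the closure, from 0 (fully open) to 1 (shut), set as the call begins (- or left out, the last holds). The fingers move at their own pace and stop on an object; FORCE is the grip in N (left out, the last holds). Time passes only in rows, so rows that repeat a pose let the fingers close, or fill a call up. It gives the time, the measured TCP pose, the force and the opening at its end, in the units of the state.
- bot.get_state(): the state, without advancing time (a new reading comes with each control period).
- bot.read_camera(name): name is "scene" or "side" or "wrist"; returns a dict with "image" (400x640x3 uint8, red, green, blue), "range_z" (400x640 float32, mm along the optical axis (not along the pixel's ray), 0 where there is no reading), "intrinsics" (3x3 intrinsics, pixels), "cam_to_world" (4x4, takes a point from camera to world coordinates). Camera axes: x right, y down, z forward; pixel columns grow to the right and rows downward; lengths in mm; the calibration is good to about 2 mm. A picture is of the moment at which its call begins.
- bot.sign_off(): hands the job in, once; it reports no verdict.
Trained networks look in a picture, given as the dict that the camera call returned (one of the last four; its "shot" number tells which), for a name from the list of things; names that differ only in an ending like _2 or _b are one class to them, and where a whole thing is asked for, a point or a joint stands for the part that bears it (a point fixed in the world has none). Each returns a list of dicts, best first, with "confidence" (0 to 1); they miss things now and then, are a little off and sometimes report something else, mostly with a low value. They report only what shows in the picture. A call takes as long as a camera call. They do not tell look-alikes from the thing itself.
- bot.find_in(name, picture): "bbox" ([centre column, centre row, width, height] in pixels, round what is visible of it).
The state is a dict: "time_s": time; "q": joint angles; "qvel": joint speeds; "effort": joint torques, N m; "tcp_pos": TCP position; "tcp_rot": TCP orientation; "force": force on the tool from outside, world axes, zero at the start; "wrist_torque": the same for the moment, N m; "width": finger opening in mm.
Only numpy, scipy, OpenCV 4.12 (cv2) and the standard library are available. Lean on these libraries where they do the work, as an engineer would, in place of code of your own. Each camera call takes 0.05 s, during which the arm holds its last target.

## Working session

There is one attempt and no reset: what is moved stays moved. The work goes in short steps, Python scripts to look and compute and a shell command to move; the robot and the scene stay as the last step left them, time stands still between calls to the robot, and variables do not carry over. Pictures are saved under pics/ and viewed, and the job is handed in when it is done.

```bash
mkdir -p pics
cat > h.py <<'E'
import numpy as np, cv2
from bench import bot
from scipy.spatial.transform import Rotation as R
def save(p,n,crop=None,s=1):
    im=p["image"][...,::-1].copy()
    if crop: c0,r0,c1,r1=crop; im=im[r0:r1,c0:c1]
    if s!=1: im=cv2.resize(im,None,fx=s,fy=s,interpolation=cv2.INTER_CUBIC)
    cv2.imwrite("pics/"+n,im)
def cloud(p):
    z=p["range_z"].astype(float);K=np.array(p["intrinsics"]);T=np.array(p["cam_to_world"])
    v,u=np.mgrid[0:z.shape[0],0:z.shape[1]]
    P=np.stack([(u-K[0,2])/K[0,0]*z,(v-K[1,2])/K[1,1]*z,z],-1)
    W=P@T[:3,:3].T+T[:3,3]; W[z==0]=np.nan
    return W
E
cat > a.py <<'E'
from h import *
import pickle
d={}
for n in ["scene","side","wrist"]:
    p=bot.read_camera(n); d[n]=p; save(p,n+"0.png"); print(n,p["shot"],np.round(p["cam_to_world"],2).tolist())
    for t in ["fork_grip","stop_screw","lower_nut","jam_nut"]:
        try:
            print(t,[(np.round(x["bbox"]).tolist(),round(x["confidence"],2)) for x in bot.find_in(t,p)])
        except Exception as e: print(t,e)
pickle.dump(d,open("d0.pkl","wb"))
s=bot.get_state(); print(s)
E
python3 a.py
```

```text
scene 1 [[0.17, 0.61, -0.78, 1263.88], [0.99, -0.12, 0.12, -27.71], [-0.02, -0.79, -0.62, 699.72], [0.0, 0.0, 0.0, 1.0]]
fork_grip [([425.0, 224.0, 38.0, 68.0], 0.92), ([245.0, 208.0, 58.0, 61.0], 0.67)]
stop_screw [([230.0, 271.0, 141.0, 57.0], 0.82)]
lower_nut [([213.0, 259.0, 28.0, 34.0], 0.74)]
jam_nut [([210.0, 254.0, 17.0, 30.0], 0.7)]
side 2 [[0.96, -0.22, 0.18, 286.1], [-0.29, -0.69, 0.66, -551.6], [-0.02, -0.69, -0.73, 799.43], [0.0, 0.0, 0.0, 1.0]]
fork_grip [([302.0, 293.0, 107.0, 47.0], 0.79), ([315.0, 154.0, 74.0, 33.0], 0.77)]
stop_screw [([405.0, 293.0, 92.0, 125.0], 0.6)]
lower_nut [([408.0, 292.0, 30.0, 32.0], 0.83)]
jam_nut [([410.0, 284.0, 17.0, 25.0], 0.71)]
wrist 3 [[0.26, -0.93, -0.27, 254.1], [-0.97, -0.25, -0.07, -630.15], [-0.0, 0.28, -0.96, 383.86], [0.0, 0.0, 0.0, 1.0]]
fork_grip []
stop_screw []
lower_nut []
jam_nut []
{'time_s': 0.75, 'q': array([ 1.15649649,  0.42611275,  0.07387503,  1.60599385, -0.03406482,
        1.11080323, -0.06711576]), 'qvel': array([ 9.42098378e-05,  2.16514257e-03, -5.48268634e-04, -1.78454002e-03,
        8.16262803e-04,  1.38505144e-03,  4.58062868e-04]), 'effort': array([ 9.70619067e-05, -9.35370755e+01,  3.66279088e+00, -4.54511261e+01,
       -4.90793120e-02,  1.31318544e-02, -3.45036563e-05]), 'tcp_pos': array([ 176.63569413, -651.44157075,  205.46025842]), 'tcp_rot': array([-1.3228445 ,  1.0120044 , -1.01193108]), 'force': array([ 0.71711985, -0.26025789,  0.24598009]), 'wrist_torque': array([-0.03137299, -0.03986645,  0.00601369]), 'width': 93.79330750822234}
```

View pics/scene0.png

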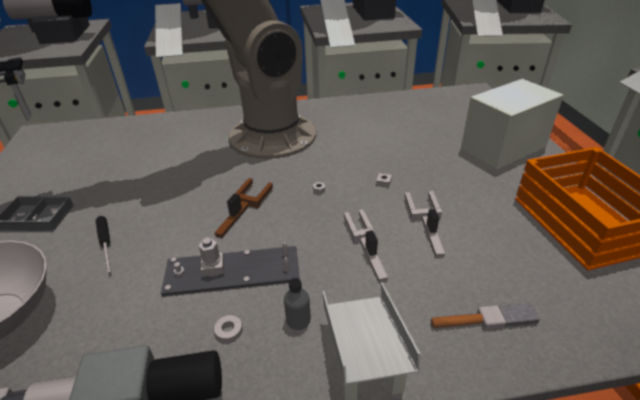

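View pics/side0.png

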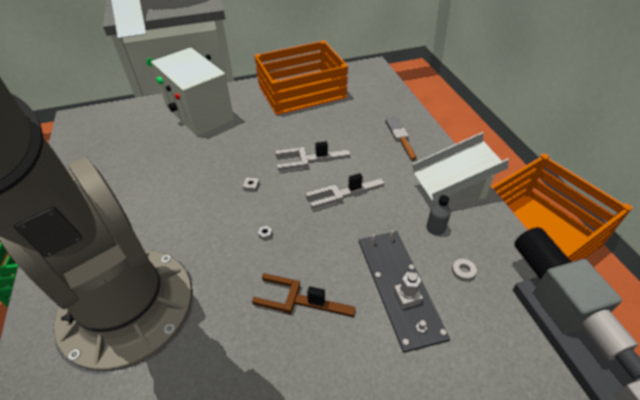

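```bash
cat > b.py <<'E'
from h import *
import pickle
d=pickle.load(open("d0.pkl","rb"))
a=d["scene"]["image"][160:310,330:460,::-1]; b=d["side"]["image"][130:220,260:400,::-1]
a=cv2.resize(a,(520,600)); b=cv2.resize(b,None,fx=4,fy=4)
cv2.imwrite("pics/a.png",a);cv2.imwrite("pics/b.png",b)
save(d["scene"],"c.png",(150,215,320,305),4)
save(d["side"],"e.png",(340,220,470,360),4)
for n in ["scene","side"]:
    W=cloud(d[n])
    for nm,box in [("f1",dict(scene=(340,200,395,285),side=(300,168,390,212))[n]),("f2",dict(scene=(400,185,450,260),side=(270,138,355,173))[n]),("br",dict(scene=(150,230,310,300),side=(350,225,455,355))[n])]:
        c=W[box[1]:box[3],box[0]:box[2]].reshape(-1,3)
        np.save(f"{n}_{nm}.npy",c)
        m=c[:,2]>6
        print(n,nm,m.sum(),np.nanmin(c[m],0).round(),np.nanmax(c[m],0).round(),np.nanmedian(c[:,2]))
        if nm!="br":
            t=c[c[:,2]>35]; print(" grip",t.mean(0).round(1),t.max(0).round(1),t.min(0).round(1),len(t))
        else:
            t=c[c[:,2]>75]; print(" jam",t.mean(0).round(1),t.max(0).round(1),t.min(0).round(1),len(t))
E
python3 b.py
```

```text
scene f1 972 [456. 140.   6.] [743. 194.  80.] -0.5969590366760826
 grip [597.7 171.9  53.1] [743.3 184.1  80.4] [570.5 152.5  35.2] 191
scene f2 946 [409. 300.   6.] [628. 381.  61.] -0.4612731804995178
 grip [549.  328.1  51.8] [563.7 340.7  60.6] [526.  320.   35.1] 171
scene br 5341 [ 450. -276.    6.] [751.  17. 112.] 2.0017000654521553
 jam [676.8 -72.9  91.4] [751.1  12.  111.5] [ 566.6 -187.    75.1] 563
side f1 1008 [457.  98.   6.] [697. 303.  64.] 2.590832849323931
 grip [588.5 169.1  53.3] [607.1 181.6  64.4] [571.8 162.5  35.1] 155
side f2 929 [410. 277.   6.] [649. 427.  65.] 2.9283351627140064
 grip [543.8 325.5  52.2] [562.9 340.7  65.3] [525.9 316.7  35.1] 141
side br 5648 [ 455. -277.    6.] [755.  25. 102.] 3.1232923673209143
 jam [ 579.2 -172.9   89.7] [ 598.7 -152.3  102. ] [ 564.8 -186.5   75.4] 259
```

View pics/a.png

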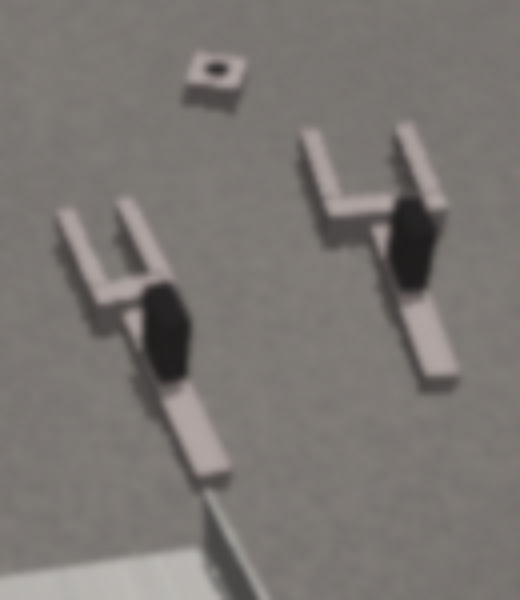

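View pics/b.png

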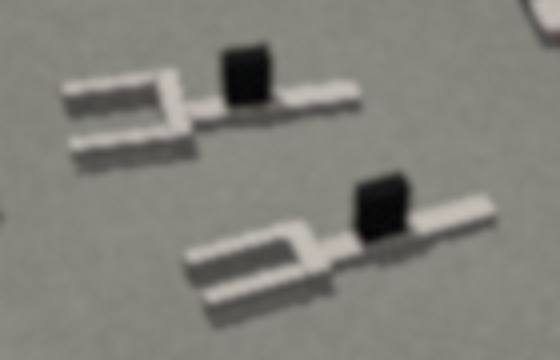

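View pics/c.png

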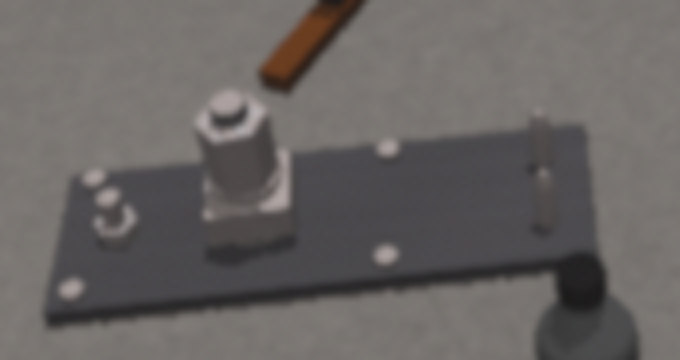

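View pics/e.png

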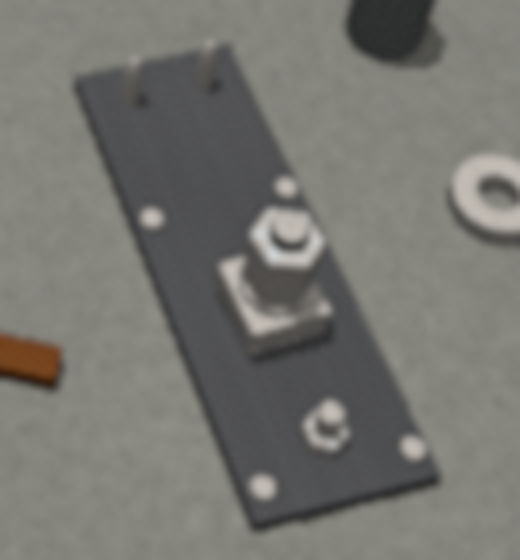

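```bash
cat > fit.py <<'E'
from h import *
import pickle
from scipy.optimize import minimize, least_squares
d=pickle.load(open("d0.pkl","rb"))
def box(p,x0,x1,y0,y1): # signed dist outside rect
    return np.hypot(np.maximum(np.maximum(x0-p[:,0],p[:,0]-x1),0),np.maximum(np.maximum(y0-p[:,1],p[:,1]-y1),0))
def loc(c,v):
    ca,sa=np.cos(v[2]),np.sin(v[2]); q=c[:,:2]-v[:2]
    return np.c_[q[:,0]*ca+q[:,1]*sa,-q[:,0]*sa+q[:,1]*ca]
def forkcost(v,c):
    l=loc(c,v); z=c[:,2]
    t=(z>11)&(z<16.5); pr=(z>21)&(z<27); g=z>61
    e=[]
    if t.any(): e.append(np.minimum(box(l[t],-55,82,-10,10),6))
    if pr.any(): e.append(np.minimum(np.minimum(np.minimum(box(l[pr],-132,-50,24.5,36.5),box(l[pr],-132,-50,-36.5,-24.5)),box(l[pr],-62,-50,-36.5,36.5)),8))
    g=(z>35);
    if g.any(): e.append(3*np.minimum(box(l[g],-18,18,-9,9),8)) 
    e=np.concatenate(e); return (e**2).sum()/len(c)
for sets in (["scene"],["side"],["scene","side"]):
    c=np.concatenate([np.load(f"{n}_f2.npy") for n in sets]); c=c[np.isfinite(c[:,0])&(c[:,2]>11)&(c[:,2]<70)]
    best=min((minimize(forkcost,[547,326,a],args=(c,),method="Nelder-Mead",options=dict(initial_simplex=[[547,326,a],[560,326,a],[547,338,a],[547,326,a+.2]],maxiter=2000)) for a in np.arange(0,1.2,.2)),key=lambda r:r.fun)
    # center by extents
    l=loc(c,best.x); z=c[:,2]
    t=(z<16.5);pr=(z>21)&(z<27);g=z>61
    P=lambda a:(np.percentile(a,[1,99]).round(1))
    print(sets,best.x.round(3),round(best.fun,2),"tailend",P(l[t,0]),"tail y",P(l[t&(l[:,0]>25),1]),"prong x",P(l[pr,0]),"prong y",P(l[pr,1]),"griptop",P(l[g,0]),P(l[g,1]))
for n in ["scene","side"]:
    W=cloud(d[n]); b=np.load(f"{n}_br.npy"); b=b[np.isfinite(b[:,0])]
    m=(b[:,2]>8)&(b[:,2]<17)
    # plate
    r=cv2.minAreaRect(b[m,:2].astype(np.float32)); print(n,"plate",r, b[m,2].mean())
    s=b[(b[:,0]<640)&(b[:,0]>530)&(b[:,1]<-120)&(b[:,1]>-230)]
    for lo,hi in ((94,104),(83,91),(37,43)):
        q=s[(s[:,2]>lo)&(s[:,2]<hi)]; print(lo,len(q),cv2.minAreaRect(q[:,:2].astype(np.float32)) if len(q) else 0,q.mean(0).round(1))
    p=b[(b[:,1]>-60)&(b[:,1]<20)&(b[:,2]>25)&(b[:,2]<52)&(b[:,0]<640)]; print("pins",p[::max(1,len(p)//25)].round(0).tolist())
    cl=W[...,:]; mm=(W[...,2]>20)&(W[...,1]>-60)&(W[...,1]<120)&(W[...,0]>600)&(W[...,0]<720)
    q=W[mm]; print("bottle?",q.min(0).round(),q.max(0).round())
E
python3 fit.py
```

```text
Traceback (most recent call last):
  File "fit.py", line 26, in <module>
    print(sets,best.x.round(3),round(best.fun,2),"tailend",P(l[t,0]),"tail y",P(l[t&(l[:,0]>25),1]),"prong x",P(l[pr,0]),"prong y",P(l[pr,1]),"griptop",P(l[g,0]),P(l[g,1]))
                                                                                                                                                        ~^^^^^^^^
  File "fit.py", line 25, in <lambda>
    P=lambda a:(np.percentile(a,[1,99]).round(1))
                ~~~~~~~~~~~~~^^^^^^^^^^
IndexError: index -1 is out of bounds for axis 0 with size 0
```

```bash
sed -i 's/;g=z>61$/;g=z>54/; s/P=lambda a:(np.percentile(a,\[1,99\]).round(1))/P=lambda a:(np.percentile(a,[1,99]).round(1) if len(a) else None)/' fit.py; python3 fit.py
```

```text
['scene'] [ 5.45348e+02  3.30127e+02 -1.04000e-01] 4.41 tailend [-125.7   80.8] tail y [-9.5 10.3] prong x [-133.2   16.3] prong y [-35.1  37. ] griptop [-19.   17.1] [-8.5  8.9]
['side'] [ 5.45573e+02  3.28746e+02 -1.21000e-01] 5.47 tailend [-129.4   80.8] tail y [-8.9 14.6] prong x [-131.2   12.2] prong y [-36.9  38.3] griptop [-18.6  16.5] [-10.4   9. ]
['scene', 'side'] [ 5.45441e+02  3.29221e+02 -1.13000e-01] 4.98 tailend [-129.    80.7] tail y [-9.  12.2] prong x [-132.1   16. ] prong y [-36.3  38. ] griptop [-18.7  16.9] [-10.1   9.7]
scene plate ((543.8090209960938, -129.63214111328125), (285.0001220703125, 182.26611328125), 87.56281280517578) 11.145360575876234
94 51 ((583.0757446289062, -168.42837524414062), (16.115144729614258, 19.523820877075195), 89.46781921386719) [ 582.  -168.3   97.1]
83 112 ((583.6909790039062, -167.9641876220703), (30.026185989379883, 36.052642822265625), 13.023685455322266) [ 586.  -167.7   86.1]
37 118 ((582.054443359375, -168.67689514160156), (44.507083892822266, 41.81447219848633), 1.3647018671035767) [ 592.4 -166.    39.2]
pins [[565.0, -15.0, 
[... 1173 characters left out ...]
14693450927734), 89.34354400634766) [ 575.6 -177.7   40.7]
pins [[612.0, -13.0, 49.0], [611.0, -16.0, 49.0], [610.0, -14.0, 44.0], [617.0, -15.0, 42.0], [610.0, -19.0, 46.0], [565.0, -12.0, 50.0], [608.0, -19.0, 42.0], [616.0, -19.0, 39.0], [566.0, -17.0, 52.0], [609.0, -19.0, 38.0], [617.0, -18.0, 34.0], [564.0, -15.0, 46.0], [607.0, -14.0, 29.0], [610.0, -21.0, 36.0], [563.0, -13.0, 42.0], [569.0, -17.0, 43.0], [608.0, -21.0, 33.0], [561.0, -13.0, 39.0], [567.0, -16.0, 39.0], [609.0, -21.0, 29.0], [561.0, -14.0, 35.0], [566.0, -18.0, 39.0], [561.0, -14.0, 32.0], [566.0, -18.0, 35.0], [562.0, -17.0, 31.0], [569.0, -18.0, 30.0], [570.0, -18.0, 25.0]]
bottle? [606. -24.  20.] [720.   7.  81.]
```

```bash
cat > st.py <<'E'
from h import *
s=bot.get_state(); M=R.from_rotvec(s["tcp_rot"]).as_matrix()
def rel(p,yaw=None,M=M,t=s["tcp_pos"]):
    "TCP target p (mm); yaw = world direction of the tool x axis (deg), tool straight down"
    d=M.T@(np.array(p,float)-t)/1000
    out="d %s"%d.round(4)
    if yaw is not None:
        a=np.radians(yaw); X=np.array([np.cos(a),np.sin(a),0]);Y=np.array([0,0,-1.]);Z=np.cross(X,Y)
        N=np.c_[X,Y,Z]; out+=" w %s"%np.degrees(R.from_matrix(M.T@N).as_rotvec()).round(2)
    print(p,yaw,out)
if __name__=="__main__":
    print(round(s["time_s"],2),s["tcp_pos"].round(1),"xyaw",np.degrees(np.arctan2(M[1,0],M[0,0])).round(2),"q",s["q"].round(2),"F",s["force"].round(1),"T",s["wrist_torque"].round(2),"w",round(s["width"],1))
    print(M.round(3).tolist())
    yf=-.113
    for y in (83.5,-96.5): rel([545.4,329.2,180],y)
E
python3 st.py
python3 - <<'E'
from h import *
import pickle
d=pickle.load(open("d0.pkl","rb"))
W=cloud(d["side"])[195:235,425:452].reshape(-1,3); m=W[:,2]>15; print("bottle",W[m].min(0),W[m].max(0),np.median(W[m],0))
W=cloud(d["scene"])[280:330,280:312].reshape(-1,3); m=W[:,2]>15; print("bottle",W[m].min(0),W[m].max(0),np.median(W[m],0))
E
```

```text
0.75 [ 176.6 -651.4  205.5] xyaw -74.83 q [ 1.16  0.43  0.07  1.61 -0.03  1.11 -0.07] F [ 0.7 -0.3  0.2] T [-0.03 -0.04  0.01] w 93.8
[[0.262, -0.0, 0.965], [-0.965, 0.0, 0.262], [-0.0, -1.0, 0.0]]
[545.4, 329.2, 180] 83.5 d [-0.85    0.0255  0.6125] w [  -0.   -158.33   -0.  ]
[545.4, 329.2, 180] -96.5 d [-0.85    0.0255  0.6125] w [ 0.   21.67 -0.  ]
bottle [712.1037252  -30.27044276  15.26273272] [800.66429628  65.0845336  115.58983055] [729.03534604 -16.11287804  66.00115674]
bottle [723.88356941 -29.49590724  15.00407304] [760.64850871  18.12639437 111.44872176] [749.75704825  -6.41502392  68.78539603]
```

```bash
python3 -m inch '[{"dx":-0.23,"dz":0.34,"wy":10},{"dx":-0.23,"dz":0.34,"wy":10},{"dx":-0.23,"dz":0.34,"wy":10},{"dx":-0.23,"dz":0.34,"wy":10},{"dx":-0.23,"dz":0.34,"wy":10},{"dx":-0.23,"dz":0.34,"wy":10},{"dx":-0.23,"dz":0.34,"wy":10},{"dx":-0.23,"dz":0.34,"wy":10},{"dx":-0.23,"dz":0.34,"wy":10},{"dx":-0.23,"dz":0.34,"wy":10}]' 0; python3 st.py
```

```text
0.75 [ 176.6 -651.4  205.5] xyaw -74.83 q [ 1.16  0.43  0.07  1.61 -0.03  1.11 -0.07] F [ 0.7 -0.3  0.2] T [-0.03 -0.04  0.01] w 93.8
[[0.262, -0.0, 0.965], [-0.965, 0.0, 0.262], [-0.0, -1.0, 0.0]]
[545.4, 329.2, 180] 83.5 d [-0.85    0.0255  0.6125] w [  -0.   -158.33   -0.  ]
[545.4, 329.2, 180] -96.5 d [-0.85    0.0255  0.6125] w [ 0.   21.67 -0.  ]invalid input at $[0]: expected keys dx, dy, dz, wx, wy, wz
```

All six keys are needed in each row.

```bash
python3 -m inch '[{"dx":-0.23,"dy":0,"dz":0.34,"wx":0,"wy":10,"wz":0},{"dx":-0.23,"dy":0,"dz":0.34,"wx":0,"wy":10,"wz":0},{"dx":-0.23,"dy":0,"dz":0.34,"wx":0,"wy":10,"wz":0},{"dx":-0.23,"dy":0,"dz":0.34,"wx":0,"wy":10,"wz":0},{"dx":-0.23,"dy":0,"dz":0.34,"wx":0,"wy":10,"wz":0},{"dx":-0.23,"dy":0,"dz":0.34,"wx":0,"wy":10,"wz":0},{"dx":-0.23,"dy":0,"dz":0.34,"wx":0,"wy":10,"wz":0},{"dx":-0.23,"dy":0,"dz":0.34,"wx":0,"wy":10,"wz":0},{"dx":-0.23,"dy":0,"dz":0.34,"wx":0,"wy":10,"wz":0},{"dx":-0.23,"dy":0,"dz":0.34,"wx":0,"wy":10,"wz":0}]' 0; python3 st.py
```

```text
time_s: 1.58
tcp_pos: [446.2, -338.0, 205.9]
tcp_rot: [-1.251, 1.141, -1.142]
force: [0.3, -0.3, 0.6]
width: 93.5
1.58 [ 446.2 -338.   205.9] xyaw -84.77 q [ 0.6   0.24 -0.08  1.86  0.02  1.04 -0.97] F [ 0.3 -0.3  0.6] T [-0.01 -0.02 -0.  ] w 93.5
[[0.091, 0.001, 0.996], [-0.996, -0.0, 0.091], [0.0, -1.0, 0.001]]
[545.4, 329.2, 180] 83.5 d [-0.6554  0.0259  0.1596] w [ 0.0000e+00 -1.6827e+02  7.0000e-02]
[545.4, 329.2, 180] -96.5 d [-0.6554  0.0259  0.1596] w [-0.04 11.73  0.  ]
```

```bash
python3 -m inch '[{"dx":-0.4,"dy":0,"dz":0.097,"wx":0,"wy":11.7,"wz":0},{"dx":-0.4,"dy":0,"dz":0.097,"wx":0,"wy":11.7,"wz":0},{"dx":-0.4,"dy":0,"dz":0.097,"wx":0,"wy":11.7,"wz":0},{"dx":-0.4,"dy":0,"dz":0.097,"wx":0,"wy":11.7,"wz":0},{"dx":-0.4,"dy":0,"dz":0.097,"wx":0,"wy":11.7,"wz":0},{"dx":-0.4,"dy":0,"dz":0.097,"wx":0,"wy":11.7,"wz":0},{"dx":-0.4,"dy":0,"dz":0.097,"wx":0,"wy":11.7,"wz":0},{"dx":-0.4,"dy":0,"dz":0.097,"wx":0,"wy":11.7,"wz":0},{"dx":-0.4,"dy":0,"dz":0.097,"wx":0,"wy":11.7,"wz":0},{"dx":-0.4,"dy":0,"dz":0.097,"wx":0,"wy":11.7,"wz":0}]' 0; python3 st.py
```

```text
time_s: 2.42
tcp_pos: [506.0, 69.3, 206.3]
tcp_rot: [-1.152, 1.291, -1.293]
force: [1.6, -0.9, -0.3]
width: 94.0
2.42 [506.   69.3 206.3] xyaw -96.48 q [ 0.05  0.18 -0.35  1.95  0.07  1.02 -2.02] F [ 1.6 -0.9 -0.3] T [ 0.   -0.08  0.01] w 94.0
[[-0.113, 0.002, 0.994], [-0.994, -0.0, -0.113], [-0.0, -1.0, 0.002]]
[545.4, 329.2, 180] 83.5 d [-0.2627  0.0263  0.0098] w [-1.0000e-02 -1.7998e+02  1.4000e-01]
[545.4, 329.2, 180] -96.5 d [-0.2627  0.0263  0.0098] w [-0.09  0.02 -0.01]
```

```bash
python3 -m inch '[{"dx":-0.2627,"dy":0.02,"dz":0.01,"wx":0,"wy":0,"wz":0},{"dx":-0.2627,"dy":0.02,"dz":0.01,"wx":0,"wy":0,"wz":0},{"dx":-0.2627,"dy":0.02,"dz":0.01,"wx":0,"wy":0,"wz":0},{"dx":-0.2627,"dy":0.02,"dz":0.01,"wx":0,"wy":0,"wz":0},{"dx":-0.2627,"dy":0.02,"dz":0.01,"wx":0,"wy":0,"wz":0},{"dx":-0.2627,"dy":0.02,"dz":0.01,"wx":0,"wy":0,"wz":0},{"dx":-0.2627,"dy":0.02,"dz":0.01,"wx":0,"wy":0,"wz":0},{"dx":-0.2627,"dy":0.02,"dz":0.01,"wx":0,"wy":0,"wz":0},{"dx":-0.2627,"dy":0.02,"dz":0.01,"wx":0,"wy":0,"wz":0},{"dx":-0.2627,"dy":0.02,"dz":0.01,"wx":0,"wy":0,"wz":0}]' 0
python3 - <<'E'
from h import *
import pickle
import st
p=bot.read_camera("wrist"); save(p,"w1.png"); pickle.dump(p,open("w1.pkl","wb"))
W=cloud(p); c=W.reshape(-1,3); c=c[(c[:,2]>8)&(c[:,2]<75)]
print(c.min(0).round(),c.max(0).round())
print([(np.round(x["bbox"]).tolist(),round(x["confidence"],2)) for x in bot.find_in("fork_grip",p)])
E
python3 st.py
```

```text
time_s: 3.25
tcp_pos: [545.8, 328.1, 186.2]
tcp_rot: [-1.153, 1.291, -1.294]
force: [0.8, -0.3, -0.2]
width: 94.2
[ 230. -109.    8.] [718. 780.  75.]
[([617.0, 288.0, 46.0, 64.0], 0.76)]
3.35 [546.1 327.7 186.6] xyaw -96.58 q [-0.31  0.41 -0.44  1.69  0.2   1.08 -2.49] F [-0.6 -0.7 -0.1] T [ 0.   -0.03 -0.04] w 94.4
[[-0.115, 0.002, 0.993], [-0.993, -0.001, -0.115], [0.0, -1.0, 0.002]]
[545.4, 329.2, 180] 83.5 d [-0.0014  0.0066 -0.0009] w [-3.0000e-02  1.7992e+02 -1.9000e-01]
[545.4, 329.2, 180] -96.5 d [-0.0014  0.0066 -0.0009] w [-0.12 -0.08  0.02]
```

View pics/w1.png

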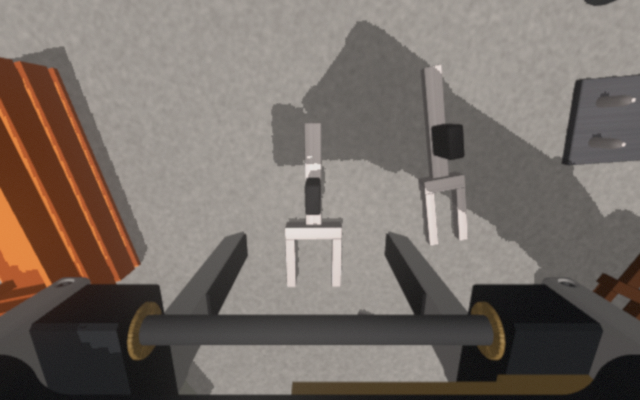

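```bash
cat > fit2.py <<'E'
import io,contextlib
with contextlib.redirect_stdout(io.StringIO()):
    from fit import *
p=pickle.load(open("w1.pkl","rb")); W=cloud(p)[110:300,270:360]
c=W.reshape(-1,3); c=c[(c[:,2]>11)&(c[:,2]<70)]
b=minimize(forkcost,[545,329,-.11],args=(c,),method="Nelder-Mead",options=dict(initial_simplex=[[545,329,-.11],[555,326,-.11],[547,338,-.11],[547,326,0.0]],maxiter=2000))
l=loc(c,b.x); z=c[:,2]; P=lambda a:(np.percentile(a,[1,99]).round(1) if len(a) else None)
pr=(z>21)&(z<27)&(l[:,0]<-45); t=(z<17)&(l[:,0]>20); g=z>50
print(b.x,b.fun,P(l[pr,0]),P(l[pr,1]),P(l[t,0]),P(l[t,1]),P(l[g,0]),P(l[g,1]),P(z[g]))
E
python3 fit2.py
python3 - <<'E'
import cv2
i=cv2.imread("pics/w1.png")[110:300,260:480]; cv2.imwrite("pics/w1c.png",cv2.resize(i,None,fx=3,fy=3))
E
```

```text
[ 5.43127658e+02  3.31562874e+02 -1.07789358e-01] 1.2052490362156463 [-132.   -48.1] [-35.6  36.5] [21.  80.8] [-9.  10.1] [-18.7  15.9] [-8.2  8.6] [52.9 60.6]
```

View pics/w1c.png

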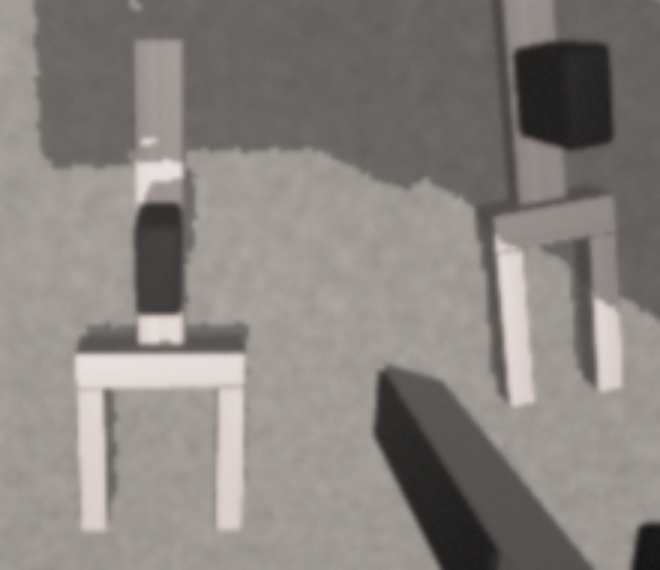

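```bash
python3 -c "
from st import *
rel([544.3,330.2,24],-96.25)"; python3 -m inch '[{"dx":-0.0023,"dy":0.04,"dz":-0.002,"wx":0,"wy":0,"wz":0},{"dx":-0.0023,"dy":0.08,"dz":-0.002,"wx":0,"wy":-0.3,"wz":0},{"dx":-0.0023,"dy":0.1,"dz":-0.002,"wx":0,"wy":-0.3,"wz":0},{"dx":-0.0023,"dy":0.12,"dz":-0.002,"wx":0,"wy":-0.3,"wz":0},{"dx":-0.0023,"dy":0.14,"dz":-0.002,"wx":0,"wy":-0.3,"wz":0},{"dx":-0.0023,"dy":0.15,"dz":-0.002,"wx":0,"wy":-0.3,"wz":0},{"dx":-0.0023,"dy":0.158,"dz":-0.002,"wx":0,"wy":-0.3,"wz":0},{"dx":-0.0023,"dy":0.1625,"dz":-0.002,"wx":0,"wy":-0.3,"wz":0},{"dx":-0.0023,"dy":0.1625,"dz":-0.002,"wx":0,"wy":-0.3,"wz":0},{"dx":-0.0023,"dy":0.1625,"dz":-0.002,"wx":0,"wy":-0.3,"wz":0}]' 0; python3 st.py
```

```text
[544.3, 330.2, 24] -96.25 d [-0.0023  0.1626 -0.0024] w [-0.12 -0.33  0.02]
time_s: 4.18
tcp_pos: [545.1, 330.3, 24.9]
tcp_rot: [-1.153, 1.287, -1.291]
force: [0.5, -0.0, 0.4]
width: 93.9
4.18 [545.1 330.3  24.9] xyaw -96.29 q [-0.36  0.6  -0.39  1.81  0.3   0.79 -2.58] F [ 0.5 -0.   0.4] T [ 0.09  0.02 -0.03] w 93.9
[[-0.11, 0.003, 0.994], [-0.994, -0.0, -0.11], [-0.0, -1.0, 0.003]]
[545.4, 329.2, 180] 83.5 d [ 0.001  -0.1551  0.0008] w [-2.0000e-02 -1.7979e+02  2.6000e-01]
[545.4, 329.2, 180] -96.5 d [ 0.001  -0.1551  0.0008] w [-0.17  0.21 -0.01]
```

Close on the grip.

```bash
python3 -m inch '[{"dx":0,"dy":0,"dz":0,"wx":0,"wy":0,"wz":0},{"dx":0,"dy":0,"dz":0,"wx":0,"wy":0,"wz":0},{"dx":0,"dy":0,"dz":0,"wx":0,"wy":0,"wz":0},{"dx":0,"dy":0,"dz":0,"wx":0,"wy":0,"wz":0},{"dx":0,"dy":0,"dz":0,"wx":0,"wy":0,"wz":0},{"dx":0,"dy":0,"dz":0,"wx":0,"wy":0,"wz":0},{"dx":0,"dy":0,"dz":0,"wx":0,"wy":0,"wz":0},{"dx":0,"dy":0,"dz":0,"wx":0,"wy":0,"wz":0},{"dx":0,"dy":0,"dz":0,"wx":0,"wy":0,"wz":0},{"dx":0,"dy":0,"dz":0,"wx":0,"wy":0,"wz":0}]' 1 50; python3 st.py
```

```text
time_s: 5.02
tcp_pos: [545.1, 330.3, 24.9]
tcp_rot: [-1.153, 1.287, -1.291]
force: [0.4, -1.1, -0.4]
width: 31.2
5.02 [545.1 330.3  24.9] xyaw -96.29 q [-0.36  0.6  -0.39  1.81  0.3   0.79 -2.58] F [ 0.4 -1.1 -0.4] T [ 0.05  0.02 -0.  ] w 31.2
[[-0.11, 0.003, 0.994], [-0.994, -0.0, -0.11], [-0.0, -1.0, 0.003]]
[545.4, 329.2, 180] 83.5 d [ 0.001  -0.1551  0.0008] w [-2.0000e-02 -1.7979e+02  2.6000e-01]
[545.4, 329.2, 180] -96.5 d [ 0.001  -0.1551  0.0008] w [-0.17  0.21 -0.01]
```

```bash
python3 -m inch '[{"dx":0,"dy":0,"dz":0,"wx":0,"wy":0,"wz":0},{"dx":0,"dy":0,"dz":0,"wx":0,"wy":0,"wz":0},{"dx":0,"dy":0,"dz":0,"wx":0,"wy":0,"wz":0},{"dx":0,"dy":0,"dz":0,"wx":0,"wy":0,"wz":0},{"dx":0,"dy":0,"dz":0,"wx":0,"wy":0,"wz":0},{"dx":0,"dy":-0.02,"dz":0,"wx":0,"wy":0,"wz":0},{"dx":0,"dy":-0.05,"dz":0,"wx":0,"wy":0,"wz":0},{"dx":0,"dy":-0.08,"dz":0,"wx":0,"wy":0,"wz":0},{"dx":0,"dy":-0.11,"dz":0,"wx":0,"wy":0,"wz":0},{"dx":0,"dy":-0.14,"dz":0,"wx":0,"wy":0,"wz":0}]' 1 50; python3 st.py; python3 -c "
from st import *
rel([586.8,-67,165],-2.4)"
```

```text
time_s: 5.85
tcp_pos: [544.3, 329.9, 166.0]
tcp_rot: [-1.154, 1.288, -1.291]
force: [0.4, 1.0, -2.0]
width: 17.8
5.85 [544.3 329.9 166. ] xyaw -96.29 q [-0.31  0.43 -0.44  1.71  0.21  1.04 -2.5 ] F [ 0.4  1.  -2. ] T [ 0.01 -0.16  0.03] w 17.8
[[-0.11, 0.002, 0.994], [-0.994, -0.001, -0.11], [0.0, -1.0, 0.002]]
[545.4, 329.2, 180] 83.5 d [ 0.0006 -0.014   0.0012] w [ 4.0000e-02 -1.7979e+02  2.0000e-01]
[545.4, 329.2, 180] -96.5 d [ 0.0006 -0.014   0.0012] w [-0.13  0.21  0.02]
[586.8, -67, 165] -2.4 d [0.3898 0.0013 0.0857] w [-8.000e-02 -9.389e+01  1.200e-01]
```

```bash
python3 -m inch '[{"dx":0.03,"dy":0,"dz":0.008,"wx":0,"wy":-5,"wz":0},{"dx":0.06,"dy":0,"dz":0.015,"wx":0,"wy":-11,"wz":0},{"dx":0.09,"dy":0,"dz":0.022,"wx":0,"wy":-17,"wz":0},{"dx":0.12,"dy":0,"dz":0.03,"wx":0,"wy":-23,"wz":0},{"dx":0.15,"dy":0,"dz":0.037,"wx":0,"wy":-29,"wz":0},{"dx":0.18,"dy":0,"dz":0.045,"wx":0,"wy":-35,"wz":0},{"dx":0.21,"dy":0,"dz":0.05,"wx":0,"wy":-41,"wz":0},{"dx":0.24,"dy":0,"dz":0.055,"wx":0,"wy":-47,"wz":0},{"dx":0.26,"dy":0,"dz":0.06,"wx":0,"wy":-52,"wz":0},{"dx":0.27,"dy":0,"dz":0.06,"wx":0,"wy":-55,"wz":0}]' 1 50; python3 -c "
from st import *
print(s['q'].round(2),s['width'])
rel([586.8,-67,165],-2.4)"
```

```text
time_s: 6.68
tcp_pos: [574.6, 50.9, 165.9]
tcp_rot: [-1.498, 0.561, -0.565]
force: [1.4, -0.1, -2.4]
width: 17.8
[ 0.25  0.36 -0.56  1.84  0.23  1.   -1.12] 17.773277312696496
[586.8, -67, 165] -2.4 d [ 0.0869  0.0011 -0.0806] w [  0.07 -38.81   0.13]
```

```bash
python3 -m inch '[{"dx":0.02,"dy":0,"dz":-0.02,"wx":0,"wy":-6,"wz":0},{"dx":0.04,"dy":0,"dz":-0.04,"wx":0,"wy":-12,"wz":0},{"dx":0.06,"dy":0,"dz":-0.06,"wx":0,"wy":-18,"wz":0},{"dx":0.075,"dy":0,"dz":-0.07,"wx":0,"wy":-24,"wz":0},{"dx":0.087,"dy":0,"dz":-0.0806,"wx":0,"wy":-30,"wz":0},{"dx":0.087,"dy":0,"dz":-0.0806,"wx":0,"wy":-35,"wz":0},{"dx":0.087,"dy":0,"dz":-0.0806,"wx":0,"wy":-38.8,"wz":0},{"dx":0.087,"dy":0,"dz":-0.0806,"wx":0,"wy":-38.8,"wz":0},{"dx":0.087,"dy":0,"dz":-0.0806,"wx":0,"wy":-38.8,"wz":0},{"dx":0.087,"dy":0,"dz":-0.0806,"wx":0,"wy":-38.8,"wz":0}]' 1 50
python3 - <<'E'
from h import *
import pickle
for n in ["scene","side","wrist"]:
    p=bot.read_camera(n); save(p,n+"2.png"); pickle.dump(p,open(n+"2.pkl","wb"))
E
python3 st.py
```

```text
time_s: 7.52
tcp_pos: [586.7, -66.9, 166.0]
tcp_rot: [-1.572, 0.034, -0.036]
force: [0.3, -0.1, -2.2]
width: 17.7
7.67 [586.9 -66.8 166.1] xyaw -2.46 q [ 0.52  0.4  -0.65  1.81  0.28  1.03 -0.28] F [-0.1 -0.6 -2.4] T [ 0.05 -0.07  0.02] w 17.7
[[0.999, 0.002, 0.043], [-0.043, -0.002, 0.999], [0.002, -1.0, -0.002]]
[545.4, 329.2, 180] 83.5 d [-0.0584 -0.0148  0.3938] w [ 1.600e-01 -8.596e+01 -1.000e-02]
[545.4, 329.2, 180] -96.5 d [-0.0584 -0.0148  0.3938] w [1.000e-02 9.404e+01 1.700e-01]
```

View pics/wrist2.png

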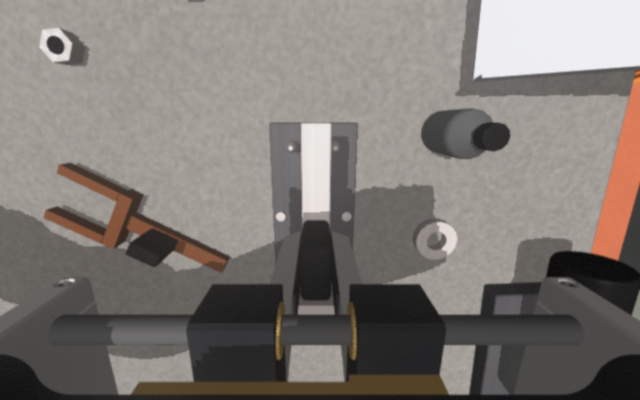

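View pics/scene2.png

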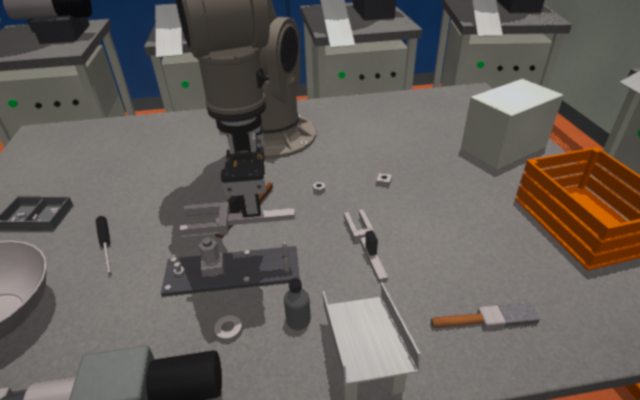

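View pics/side2.png

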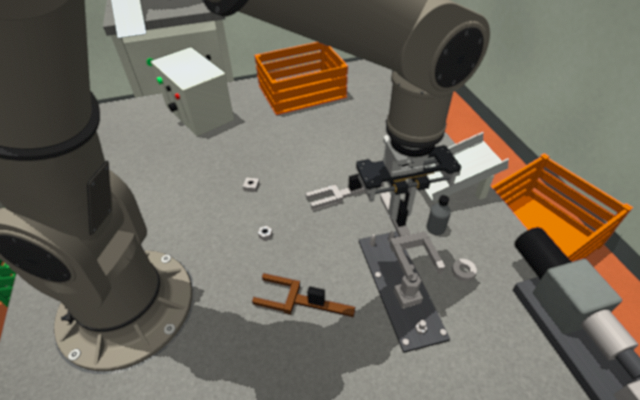

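```bash
cat > fit3.py <<'E'
import io,contextlib
with contextlib.redirect_stdout(io.StringIO()):
    from fit import *
P=lambda a:(np.percentile(a,[2,98]).round(1) if len(a) else None)
for n in ["scene","side","wrist"]:
    p=pickle.load(open(n+"2.pkl","rb")); W=cloud(p)
    c=W.reshape(-1,3).copy(); c=c[np.isfinite(c[:,0])]
    f=c[(abs(c[:,0]-587)<60)&(c[:,1]>-215)&(c[:,1]<35)&(c[:,2]>146)&(c[:,2]<172)]
    # body: prongs y<-110, tail y>-30
    f=f[(f[:,1]<-112)|(f[:,1]>-35)]
    pr=f[f[:,1]<-112]; t=f[f[:,1]>-35]
    print(n,len(pr),len(t),"prong z",np.percentile(pr[:,2],[5,50,90]) if len(pr) else 0,"tail z",np.percentile(t[:,2],[5,50,90]) if len(t) else 0)
    if len(t):
        for y0 in (-30,-15,0,10): 
            q=t[(abs(t[:,1]-y0)<5)]; 
            if len(q): print("  tail at",y0,"x",P(q[:,0]),"mid",P(q[:,0]).mean())
        print("  tail end y",P(t[:,1]))
    if len(pr):
        for y0 in (-190,-170,-150,-135):
            q=pr[(abs(pr[:,1]-y0)<6)]; a=q[q[:,0]<587]; b=q[q[:,0]>587]
            print("  prongs at",y0,P(a[:,0]),P(b[:,0]))
        print("  tips y",P(pr[:,1]))
    b=c[(abs(c[:,0]-590)<75)&(c[:,1]>-260)&(c[:,1]<20)]
    pn=b[(b[:,2]>30)&(b[:,2]<55)&(b[:,1]>-40)]
    for lo,hi in((540,588),(588,640)):
        q=pn[(pn[:,0]>lo)&(pn[:,0]<hi)]; print("  pin",len(q),q.mean(0).round(1) if len(q) else 0,P(q[:,0]),P(q[:,1]))
    pl=b[(b[:,2]>9)&(b[:,2]<16)]
    for y0 in range(-240,1,30):
        q=pl[abs(pl[:,1]-y0)<4]
        if len(q)>5: print("  plate",y0,P(q[:,0]),end="")
    print()
E
python3 fit3.py
```

```text
scene 1072 223 prong z [149.24834812 162.57638421 165.19168001] tail z [147.22067873 153.40564214 154.99897827]
  tail at -30 x [579.9 600.2] mid 590.05
  tail at -15 x [581.4 601.3] mid 591.3499999999999
  tail at 0 x [582.2 601.4] mid 591.8
  tail at 10 x [583.  601.3] mid 592.15
  tail end y [-33.9  10.6]
  prongs at -190 [546.5 558.8] [606.6 619.7]
  prongs at -170 [546.4 559.6] [606.8 620.3]
  prongs at -150 [548.7 561.1] [607.3 621.9]
  prongs at -135 [548.1 584.6] [590.9 621.8]
  tips y [-200.5 -115.3]
  pin 35 [566.8 -13.1  38.2] [562.5 570.4] [-18.1  -7.1]
  pin 38 [612.9 -14.8  38.6] [609.3 616.1] [-20.1  -9.4]
  plate -240 [531.7 627.5]  plate -210 [530.3 628.6]  plate -180 [596.8 631.6]  plate -150 [532.8 630.3]  plate -120 [536.7 630.8]  plate -90 [537.7 634. ]  plate -60 [539.2 633.2]  plate -30 [539.7 634.4]  plate 0 [542.6 633.2]
side 1067 122 prong z [150.65885858 165.99323838 167.97101738] tail z [148.46977184 156.01869411 157.73962255]
  tail at -30 x [580.1 586.6] mid 583.35
  tail at -15 x [581.4 591.7] mid 586.55
  tail at 0 x [581.9 600.6] mid 591.25
  tail at 
[... 601 characters left out ...]
.9]
wrist 536 2175 prong z [154.96475731 164.00130557 165.18670007] tail z [152.89458548 154.0758857  154.93542061]
  tail at -30 x [577.1 596.3] mid 586.7
  tail at -15 x [578.  597.3] mid 587.65
  tail at 0 x [578.8 597.7] mid 588.25
  tail at 10 x [579.4 598. ] mid 588.7
  tail end y [-33.9  12.4]
  prongs at -190 None None
  prongs at -170 None None
  prongs at -150 None None
  prongs at -135 None None
  tips y [-122.8 -114.8]
  pin 106 [562.2 -11.3  41.6] [556.6 567.1] [-17.2  -6.3]
  pin 90 [607.7 -13.2  42. ] [603.8 612.5] [-19.3  -8.1]
  plate -150 [529.4 594.4]  plate -120 [531.7 628.5]  plate -90 [533.3 629.5]  plate -60 [534.7 630.5]  plate -30 [536.  631.8]  plate 0 [537.4 633.1]
```

```bash
python3 -m inch '[{"dx":-0.002,"dy":0,"dz":0.003,"wx":0,"wy":0,"wz":0},{"dx":-0.002,"dy":0.01,"dz":0.003,"wx":0,"wy":0,"wz":0},{"dx":-0.002,"dy":0.025,"dz":0.003,"wx":0,"wy":0,"wz":0},{"dx":-0.002,"dy":0.04,"dz":0.003,"wx":0,"wy":0,"wz":0},{"dx":-0.002,"dy":0.055,"dz":0.003,"wx":0,"wy":0,"wz":0},{"dx":-0.002,"dy":0.07,"dz":0.003,"wx":0,"wy":0,"wz":0},{"dx":-0.002,"dy":0.08,"dz":0.003,"wx":0,"wy":0,"wz":0},{"dx":-0.002,"dy":0.088,"dz":0.003,"wx":0,"wy":0,"wz":0},{"dx":-0.002,"dy":0.094,"dz":0.003,"wx":0,"wy":0,"wz":0},{"dx":-0.002,"dy":0.096,"dz":0.003,"wx":0,"wy":0,"wz":0}]' 1 50; python3 st.py;python3 - <<'E'
from h import *
import pickle
for n in ["scene","side"]:
    p=bot.read_camera(n); pickle.dump(p,open(n+"3.pkl","wb"))
    if n=="side": save(p,"side3.png",(340,180,480,340),4)
    else: save(p,"scene3.png",(150,190,330,310),4)
E
```

```text
time_s: 8.5
tcp_pos: [584.8, -63.8, 69.2]
tcp_rot: [-1.572, 0.033, -0.034]
force: [0.5, 0.7, -2.7]
width: 17.1
8.5 [584.8 -63.8  69.2] xyaw -2.45 q [ 0.47  0.51 -0.6   1.89  0.38  0.86 -0.37] F [ 0.5  0.7 -2.7] T [ 0.02 -0.05 -0.02] w 17.1
[[0.999, 0.001, 0.043], [-0.043, -0.002, 0.999], [0.001, -1.0, -0.002]]
[545.4, 329.2, 180] 83.5 d [-0.0561 -0.1116  0.3907] w [ 1.200e-01 -8.595e+01 -4.000e-02]
[545.4, 329.2, 180] -96.5 d [-0.0561 -0.1116  0.3907] w [4.000e-02 9.405e+01 1.200e-01]
```

View pics/side3.png

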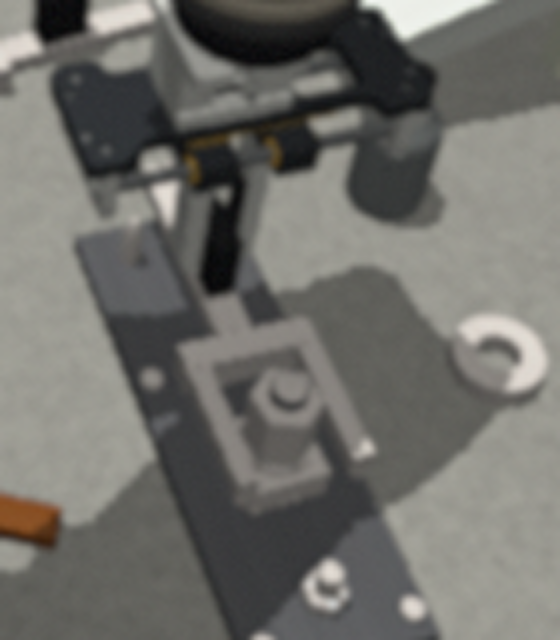

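View pics/scene3.png

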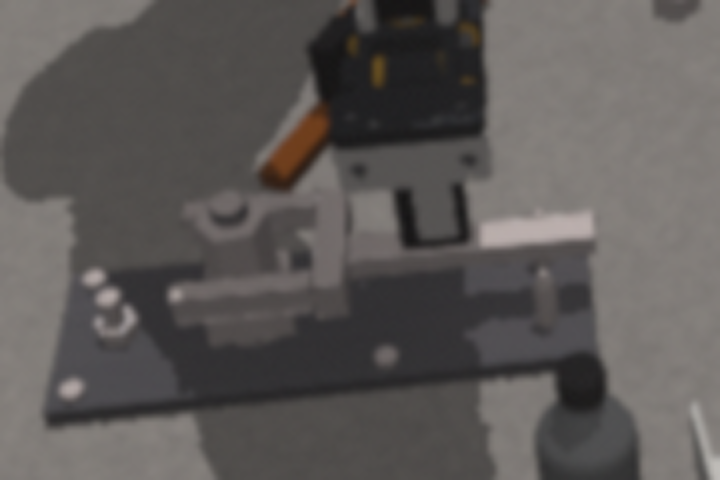

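```bash
python3 -m inch '[{"dx":0,"dy":0.004,"dz":0,"wx":0,"wy":0,"wz":0},{"dx":0,"dy":0.008,"dz":0,"wx":0,"wy":0,"wz":0},{"dx":0,"dy":0.012,"dz":0,"wx":0,"wy":0,"wz":0},{"dx":0,"dy":0.016,"dz":0,"wx":0,"wy":0,"wz":0},{"dx":0,"dy":0.019,"dz":0,"wx":0,"wy":0,"wz":0},{"dx":0,"dy":0.022,"dz":0,"wx":0,"wy":0,"wz":0},{"dx":0,"dy":0.024,"dz":0,"wx":0,"wy":0,"wz":0},{"dx":0,"dy":0.026,"dz":0,"wx":0,"wy":0,"wz":0},{"dx":0,"dy":0.028,"dz":0,"wx":0,"wy":0,"wz":0},{"dx":0,"dy":0.028,"dz":0,"wx":0,"wy":0,"wz":0}]' 1 50; python3 st.py
```

```text
time_s: 9.43
tcp_pos: [585.0, -63.8, 41.7]
tcp_rot: [-1.572, 0.033, -0.034]
force: [0.1, 0.1, -2.9]
width: 17.8
9.43 [585.  -63.8  41.7] xyaw -2.45 q [ 0.45  0.55 -0.58  1.91  0.41  0.81 -0.39] F [ 0.1  0.1 -2.9] T [ 0.01 -0.06 -0.02] w 17.8
[[0.999, 0.001, 0.043], [-0.043, -0.002, 0.999], [0.001, -1.0, -0.002]]
[545.4, 329.2, 180] 83.5 d [-0.0563 -0.1391  0.3907] w [ 1.400e-01 -8.595e+01 -3.000e-02]
[545.4, 329.2, 180] -96.5 d [-0.0563 -0.1391  0.3907] w [3.000e-02 9.405e+01 1.400e-01]
```

No contact force so far; last 5 mm.

```bash
python3 -m inch '[{"dx":0,"dy":0.001,"dz":0,"wx":0,"wy":0,"wz":0},{"dx":0,"dy":0.002,"dz":0,"wx":0,"wy":0,"wz":0},{"dx":0,"dy":0.003,"dz":0,"wx":0,"wy":0,"wz":0},{"dx":0,"dy":0.0035,"dz":0,"wx":0,"wy":0,"wz":0},{"dx":0,"dy":0.004,"dz":0,"wx":0,"wy":0,"wz":0},{"dx":0,"dy":0.004,"dz":0,"wx":0,"wy":0,"wz":0},{"dx":0,"dy":0.004,"dz":0,"wx":0,"wy":0,"wz":0},{"dx":0,"dy":0.0045,"dz":0,"wx":0,"wy":0,"wz":0},{"dx":0,"dy":0.0045,"dz":0,"wx":0,"wy":0,"wz":0},{"dx":0,"dy":0.0045,"dz":0,"wx":0,"wy":0,"wz":0}]' 1 50; python3 st.py
```

```text
time_s: 10.27
tcp_pos: [585.1, -63.9, 37.2]
tcp_rot: [-1.572, 0.033, -0.035]
force: [0.1, -1.3, -2.8]
width: 17.6
10.27 [585.1 -63.9  37.2] xyaw -2.45 q [ 0.45  0.55 -0.58  1.91  0.41  0.8  -0.4 ] F [ 0.1 -1.3 -2.8] T [ 0.05 -0.07 -0.02] w 17.6
[[0.999, 0.001, 0.043], [-0.043, -0.002, 0.999], [0.001, -1.0, -0.002]]
[545.4, 329.2, 180] 83.5 d [-0.0563 -0.1436  0.3907] w [ 1.400e-01 -8.595e+01 -3.000e-02]
[545.4, 329.2, 180] -96.5 d [-0.0563 -0.1436  0.3907] w [3.000e-02 9.405e+01 1.400e-01]
```

```bash
python3 -m inch '[{"dx":0,"dy":0.0005,"dz":0,"wx":0,"wy":0,"wz":0},{"dx":0,"dy":0.001,"dz":0,"wx":0,"wy":0,"wz":0},{"dx":0,"dy":0.001,"dz":0,"wx":0,"wy":0,"wz":0},{"dx":0,"dy":0.001,"dz":0,"wx":0,"wy":0,"wz":0},{"dx":0,"dy":0.001,"dz":0,"wx":0,"wy":0,"wz":0},{"dx":0,"dy":0.001,"dz":0,"wx":0,"wy":0,"wz":0},{"dx":0,"dy":0.001,"dz":0,"wx":0,"wy":0,"wz":0},{"dx":0,"dy":0.001,"dz":0,"wx":0,"wy":0,"wz":0},{"dx":0,"dy":0.001,"dz":0,"wx":0,"wy":0,"wz":0},{"dx":0,"dy":0.001,"dz":0,"wx":0,"wy":0,"wz":0}]' 1 50; python3 st.py
```

```text
time_s: 11.1
tcp_pos: [585.3, -64.0, 36.8]
tcp_rot: [-1.573, 0.032, -0.035]
force: [-3.1, -1.3, 9.6]
width: 17.8
11.1 [585.3 -64.   36.8] xyaw -2.46 q [ 0.45  0.55 -0.58  1.91  0.41  0.8  -0.4 ] F [-3.1 -1.3  9.6] T [0.32 0.82 0.14] w 17.8
[[0.999, 0.002, 0.043], [-0.043, -0.002, 0.999], [0.002, -1.0, -0.002]]
[545.4, 329.2, 180] 83.5 d [-0.0565 -0.1441  0.3908] w [ 1.800e-01 -8.596e+01 -1.000e-02]
[545.4, 329.2, 180] -96.5 d [-0.0565 -0.1441  0.3908] w [1.000e-02 9.404e+01 1.900e-01]
```

```bash
python3 -m inch '[{"dx":0,"dy":0,"dz":0,"wx":0,"wy":0,"wz":0},{"dx":0,"dy":0,"dz":0,"wx":0,"wy":0,"wz":0},{"dx":0,"dy":0,"dz":0,"wx":0,"wy":0,"wz":0},{"dx":0,"dy":0,"dz":0,"wx":0,"wy":0,"wz":0},{"dx":0,"dy":0,"dz":0,"wx":0,"wy":0,"wz":0},{"dx":0,"dy":0,"dz":0,"wx":0,"wy":0,"wz":0},{"dx":0,"dy":-0.02,"dz":0,"wx":0,"wy":0,"wz":0},{"dx":0,"dy":-0.05,"dz":0,"wx":0,"wy":0,"wz":0},{"dx":0,"dy":-0.08,"dz":0,"wx":0,"wy":0,"wz":0},{"dx":0,"dy":-0.11,"dz":0,"wx":0,"wy":0,"wz":0}]' 0 50; python3 st.py
python3 - <<'E'
from h import *
import pickle
for n in ["scene","side","wrist"]:
    p=bot.read_camera(n); pickle.dump(p,open(n+"4.pkl","wb"))
    if n=="side": save(p,"side4.png",(340,180,480,340),4)
    elif n=="scene": save(p,"scene4.png",(150,190,330,310),4)
    else: save(p,"wrist4.png")
E
```

```text
time_s: 11.93
tcp_pos: [584.8, -63.5, 147.9]
tcp_rot: [-1.572, 0.033, -0.034]
force: [0.6, -1.0, -0.5]
width: 80.8
11.93 [584.8 -63.5 147.9] xyaw -2.44 q [ 0.51  0.41 -0.65  1.83  0.3   0.99 -0.3 ] F [ 0.6 -1.  -0.5] T [-0.05 -0.1  -0.04] w 80.8
[[0.999, 0.001, 0.043], [-0.043, -0.002, 0.999], [0.001, -1.0, -0.002]]
[545.4, 329.2, 180] 83.5 d [-0.0561 -0.0329  0.3906] w [ 1.400e-01 -8.594e+01 -3.000e-02]
[545.4, 329.2, 180] -96.5 d [-0.0561 -0.0329  0.3906] w [3.000e-02 9.406e+01 1.400e-01]
```

View pics/side4.png

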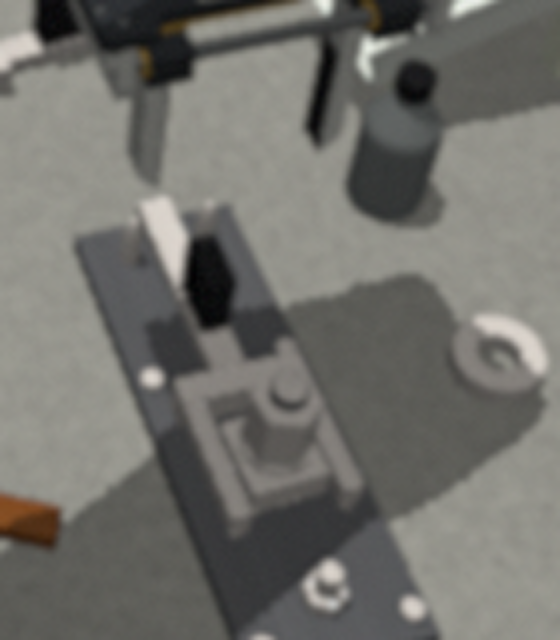

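View pics/scene4.png

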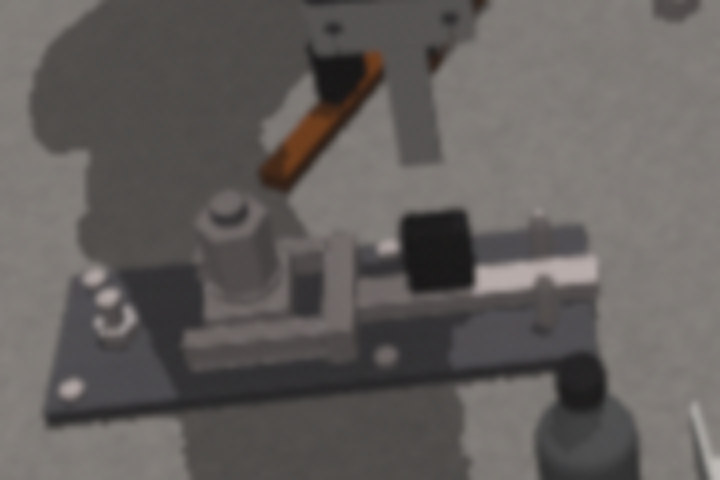

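View pics/wrist4.png

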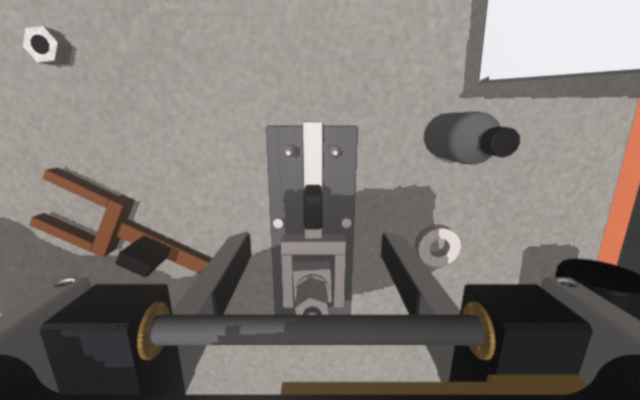

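```bash
cat > hexf.py <<'E'
import io,contextlib
with contextlib.redirect_stdout(io.StringIO()):
    from fit import *
def hexfit(c):
    s=c[(c[:,2]>52)&(c[:,2]<83)&(np.hypot(c[:,0]-582.5,c[:,1]+169)<24)]
    def r(v):
        q=s[:,:2]-v[:2]; a=np.arctan2(q[:,1],q[:,0])-v[2]; k=np.round(a/(np.pi/3))*np.pi/3+v[2]
        return q[:,0]*np.cos(k)+q[:,1]*np.sin(k)-16
    best=min((least_squares(r,[582.5,-169,a],loss="soft_l1",f_scale=.7) for a in np.arange(-.5,.55,.2)),key=lambda x:x.cost)
    v=best.x; yaw=(np.degrees(v[2])+2.6+30)%60-30   # CCW rel to bracket
    return len(s),v[:2].round(2),"cw deg rel bracket",-yaw.round(2),round(best.cost/len(s),3)
if __name__=="__main__":
    for nm in ("0","2","4"):
        for n in ["scene","side","wrist"]:
            p=d[n] if nm=="0" else pickle.load(open(n+nm+".pkl","rb"))
            c=cloud(p).reshape(-1,3)
            try: print(nm,n,hexfit(c))
            except Exception as e: print(nm,n,e)
    for n in ["scene","side"]:
        c=cloud(pickle.load(open(n+"4.pkl","rb"))).reshape(-1,3)
        q=c[(abs(c[:,0]-583)<40)&(c[:,1]>-195)&(c[:,1]<-100)&(c[:,2]>28)&(c[:,2]<38)&((abs(c[:,0]-583)>25)|(c[:,1]>-125))]
        print(n,"fork top z",np.percentile(q[:,2],[10,50,90]).round(1)); 
        g=c[(abs(c[:,0]-587)<30)&(c[:,1]>-95)&(c[:,1]<-35)&(c[:,2]>50)&(c[:,2]<85)]; print("grip",g.min(0).round(1),g.max(0).round(1))
E
python3 hexf.py
```

```text
0 scene (199, array([ 580.15, -168.71]), 'cw deg rel bracket', np.float64(-9.76), np.float64(0.268))
0 side (152, array([ 582.54, -168.6 ]), 'cw deg rel bracket', np.float64(-9.8), np.float64(0.138))
0 wrist (0, array([ 582.5, -169. ]), 'cw deg rel bracket', np.float64(26.05), np.float64(nan))
2 scene (208, array([ 580.02, -168.71]), 'cw deg rel bracket', np.float64(-8.62), np.float64(0.282))
2 side (146, array([ 582.38, -168.57]), 'cw deg rel bracket', np.float64(-8.94), np.float64(0.139))
2 wrist (0, array([ 582.5, -169. ]), 'cw deg rel bracket', np.float64(26.05), np.float64(nan))
4 scene (202, array([ 579.96, -168.57]), 'cw deg rel bracket', np.float64(-10.22), np.float64(0.256))
4 side (152, array([ 582.46, -168.6 ]), 'cw deg rel bracket', np.float64(-9.64), np.float64(0.153))
4 wrist (530, array([ 578.14, -167.77]), 'cw deg rel bracket', np.float64(-9.02), np.float64(0.054))
scene fork top z [30.5 34.6 36.4]
grip [576.8 -85.7  50.1] [597.2 -49.4  73.4]
side fork top z [31.9 36.6 37.8]
grip [577.1 -86.3  50. ] [595.9 -50.4  76.8]hexf.py:11: RuntimeWarning: invalid value encountered in scalar divide
  return len(s),v[:2].round(2),"cw deg rel bracket",-yaw.round(2),round(best.cost/len(s),3)
```

```bash
python3 -m inch '[{"dx":0.001,"dy":0,"dz":-0.03,"wx":0,"wy":-3,"wz":0},{"dx":0.001,"dy":0,"dz":-0.06,"wx":0,"wy":-6,"wz":0},{"dx":0.001,"dy":0,"dz":-0.09,"wx":0,"wy":-9.4,"wz":0},{"dx":0.001,"dy":0,"dz":-0.105,"wx":0,"wy":-9.4,"wz":0},{"dx":0.001,"dy":0,"dz":-0.1055,"wx":0,"wy":-9.4,"wz":0},{"dx":0.001,"dy":0.01,"dz":-0.1055,"wx":0,"wy":-9.4,"wz":0},{"dx":0.001,"dy":0.015,"dz":-0.1055,"wx":0,"wy":-9.4,"wz":0},{"dx":0.001,"dy":0.015,"dz":-0.1055,"wx":0,"wy":-9.4,"wz":0},{"dx":0.001,"dy":0.015,"dz":-0.1055,"wx":0,"wy":-9.4,"wz":0},{"dx":0.001,"dy":0.015,"dz":-0.1055,"wx":0,"wy":-9.4,"wz":0}]' 0 50; python3 st.py
python3 - <<'E'
from h import *
import pickle
for n in ["scene","side"]:
    p=bot.read_camera(n); pickle.dump(p,open(n+"5.pkl","wb"))
    if n=="side": save(p,"side5.png",(340,180,480,340),4)
    elif n=="scene": save(p,"scene5.png",(150,170,330,310),4)
E
```

```text
time_s: 12.92
tcp_pos: [583.1, -168.3, 134.2]
tcp_rot: [-1.572, -0.1, 0.092]
force: [-0.4, 0.0, 0.6]
width: 94.1
12.92 [ 583.1 -168.3  134.2] xyaw 7.0 q [ 0.67  0.46 -0.64  1.8   0.33  0.98  0.02] F [-0.4  0.   0.6] T [-0.03 -0.04  0.  ] w 94.1
[[0.993, 0.005, -0.122], [0.122, -0.003, 0.993], [0.005, -1.0, -0.003]]
[545.4, 329.2, 180] 83.5 d [ 0.0234 -0.0474  0.4982] w [  0.36 -76.5    0.11]
[545.4, 329.2, 180] -96.5 d [ 0.0234 -0.0474  0.4982] w [ -0.11 103.5    0.38]
```

View pics/scene5.png

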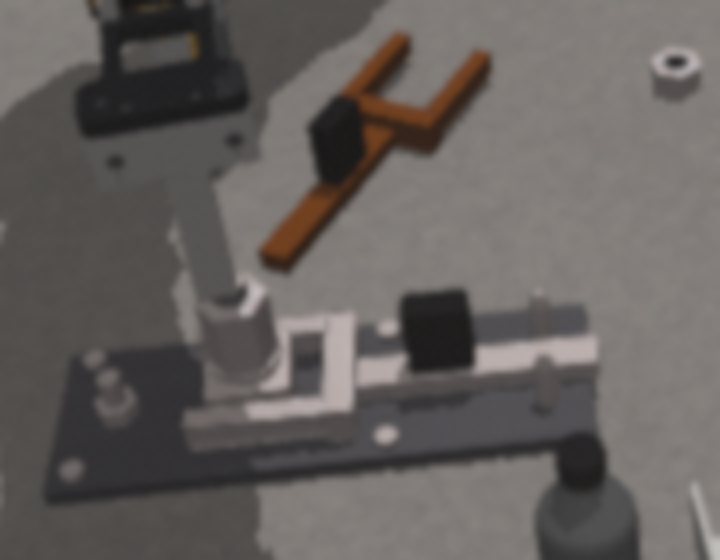

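View pics/side5.png

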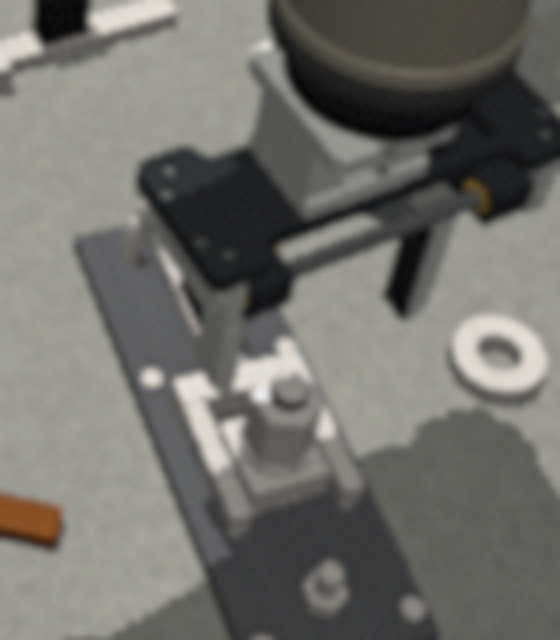

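```bash
python3 -m inch '[{"dx":-0.0018,"dy":0.01,"dz":0,"wx":0,"wy":0,"wz":0},{"dx":-0.0018,"dy":0.025,"dz":0,"wx":0,"wy":0,"wz":0},{"dx":-0.0018,"dy":0.04,"dz":0,"wx":0,"wy":0,"wz":0},{"dx":-0.0018,"dy":0.055,"dz":0,"wx":0,"wy":0,"wz":0},{"dx":-0.0018,"dy":0.065,"dz":0,"wx":0,"wy":0,"wz":0},{"dx":-0.0018,"dy":0.073,"dz":0,"wx":0,"wy":0,"wz":0},{"dx":-0.0018,"dy":0.078,"dz":0,"wx":0,"wy":0,"wz":0},{"dx":-0.0018,"dy":0.0805,"dz":0,"wx":0,"wy":0,"wz":0},{"dx":-0.0018,"dy":0.0805,"dz":0,"wx":0,"wy":0,"wz":0},{"dx":-0.0018,"dy":0.0805,"dz":0,"wx":0,"wy":0,"wz":0}]' 0 50; python3 st.py
python3 - <<'E'
from h import *
p=bot.read_camera("side"); save(p,"side6.png",(340,180,480,340),4)
p=bot.read_camera("scene"); save(p,"scene6.png",(150,170,330,310),4)
E
```

```text
time_s: 13.85
tcp_pos: [582.2, -169.3, 54.5]
tcp_rot: [-1.572, -0.1, 0.091]
force: [0.4, -0.5, 1.1]
width: 94.1
13.85 [ 582.2 -169.3   54.5] xyaw 6.97 q [ 0.63  0.55 -0.6   1.86  0.41  0.84 -0.05] F [ 0.4 -0.5  1.1] T [ 0.01 -0.08 -0.03] w 94.1
[[0.993, 0.006, -0.121], [0.121, -0.003, 0.993], [0.006, -1.0, -0.004]]
[545.4, 329.2, 180] 83.5 d [ 0.0247 -0.1275  0.4987] w [  0.43 -76.53   0.13]
[545.4, 329.2, 180] -96.5 d [ 0.0247 -0.1275  0.4987] w [ -0.14 103.46   0.46]
```

View pics/side6.png

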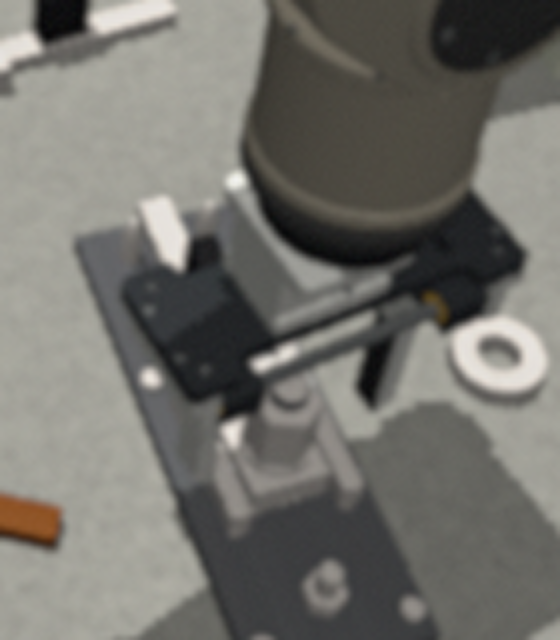

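View pics/scene6.png

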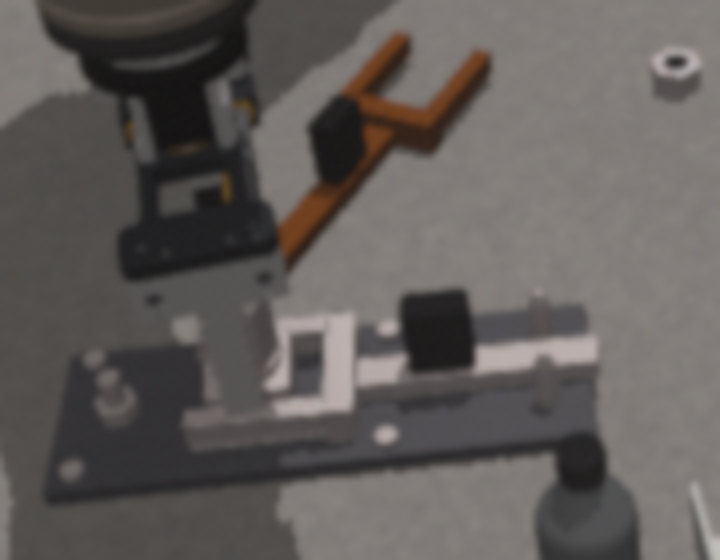

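```bash
python3 -m inch '[{"dx":0,"dy":0,"dz":0,"wx":0,"wy":0,"wz":0},{"dx":0,"dy":0,"dz":0,"wx":0,"wy":0,"wz":0},{"dx":0,"dy":0,"dz":0,"wx":0,"wy":0,"wz":0},{"dx":0,"dy":0,"dz":0,"wx":0,"wy":0,"wz":0},{"dx":0,"dy":0,"dz":0,"wx":0,"wy":0,"wz":0},{"dx":0,"dy":0,"dz":0,"wx":0,"wy":0,"wz":0},{"dx":0,"dy":0,"dz":0,"wx":0,"wy":0,"wz":0},{"dx":0,"dy":0,"dz":0,"wx":0,"wy":0,"wz":0},{"dx":0,"dy":0,"dz":0,"wx":0,"wy":0,"wz":0},{"dx":0,"dy":0,"dz":0,"wx":0,"wy":0,"wz":0}]' 1 15; python3 st.py|head -1;  python3 -m inch '[{"dx":0,"dy":0,"dz":0,"wx":0,"wy":0,"wz":0},{"dx":0,"dy":0,"dz":0,"wx":0,"wy":0,"wz":0},{"dx":0,"dy":0,"dz":0,"wx":0,"wy":0,"wz":0},{"dx":0,"dy":0,"dz":0,"wx":0,"wy":0,"wz":0},{"dx":0,"dy":0,"dz":0,"wx":0,"wy":0,"wz":0},{"dx":0,"dy":0,"dz":0,"wx":0,"wy":0,"wz":0},{"dx":0,"dy":0,"dz":0,"wx":0,"wy":0,"wz":0},{"dx":0,"dy":0,"dz":0,"wx":0,"wy":0,"wz":0},{"dx":0,"dy":0,"dz":0,"wx":0,"wy":0,"wz":0},{"dx":0,"dy":0,"dz":0,"wx":0,"wy":0,"wz":0}]' 1 15; python3 st.py|head -1
```

```text
time_s: 14.78
tcp_pos: [580.2, -169.9, 54.3]
tcp_rot: [-1.573, -0.097, 0.093]
force: [-8.9, -0.4, 15.6]
width: 31.6
14.78 [ 580.2 -169.9   54.3] xyaw 6.93 q [ 0.63  0.55 -0.6   1.86  0.41  0.85 -0.05] F [-8.9 -0.4 15.6] T [ 0.13  2.08 -0.04] w 31.6
time_s: 15.62
tcp_pos: [580.1, -169.8, 54.4]
tcp_rot: [-1.573, -0.097, 0.094]
force: [-3.5, 0.1, 4.3]
width: 31.9
15.62 [ 580.1 -169.8   54.4] xyaw 6.94 q [ 0.63  0.55 -0.6   1.86  0.41  0.85 -0.05] F [-3.5  0.1  4.3] T [ 0.09  0.72 -0.03] w 31.9
```

```bash
python3 -m inch '[{"dx":0,"dy":0,"dz":0,"wx":0,"wy":0,"wz":0},{"dx":0,"dy":0,"dz":0,"wx":0,"wy":3,"wz":0},{"dx":0,"dy":0,"dz":0,"wx":0,"wy":6,"wz":0},{"dx":0,"dy":0,"dz":0,"wx":0,"wy":9,"wz":0},{"dx":0,"dy":0,"dz":0,"wx":0,"wy":12,"wz":0},{"dx":0,"dy":0,"dz":0,"wx":0,"wy":15,"wz":0},{"dx":0,"dy":0,"dz":0,"wx":0,"wy":18,"wz":0},{"dx":0,"dy":0,"dz":0,"wx":0,"wy":21,"wz":0},{"dx":0,"dy":0,"dz":0,"wx":0,"wy":23,"wz":0},{"dx":0,"dy":0,"dz":0,"wx":0,"wy":24,"wz":0}]' 1 45; python3 st.py|head -1
```

```text
time_s: 16.45
tcp_pos: [579.4, -169.7, 54.4]
tcp_rot: [-1.562, 0.234, -0.237]
force: [-7.1, 0.4, 7.2]
width: 31.4
16.45 [ 579.4 -169.7   54.4] xyaw -17.18 q [ 0.56  0.53 -0.5   1.87  0.34  0.83 -0.41] F [-7.1  0.4  7.2] T [0.14 1.67 0.24] w 31.4
```

```bash
python3 -m inch '[{"dx":0,"dy":0,"dz":0,"wx":0,"wy":3,"wz":0},{"dx":0,"dy":0,"dz":0,"wx":0,"wy":6,"wz":0},{"dx":0,"dy":0,"dz":0,"wx":0,"wy":9,"wz":0},{"dx":0,"dy":0,"dz":0,"wx":0,"wy":12,"wz":0},{"dx":0,"dy":0,"dz":0,"wx":0,"wy":15,"wz":0},{"dx":0,"dy":0,"dz":0,"wx":0,"wy":18,"wz":0},{"dx":0,"dy":0,"dz":0,"wx":0,"wy":21,"wz":0},{"dx":0,"dy":0,"dz":0,"wx":0,"wy":24,"wz":0},{"dx":0,"dy":0,"dz":0,"wx":0,"wy":26,"wz":0},{"dx":0,"dy":0,"dz":0,"wx":0,"wy":27,"wz":0}]' 1 45
python3 - <<'E'
from h import *
import st
s=bot.get_state(); print(s["force"].round(1),s["wrist_torque"].round(2))
p=bot.read_camera("side"); save(p,"side7.png",(340,180,480,340),4)
p=bot.read_camera("scene"); save(p,"scene7.png",(150,170,330,310),4)
E
```

```text
time_s: 17.28
tcp_pos: [578.7, -169.4, 54.4]
tcp_rot: [-1.489, 0.604, -0.606]
force: [-6.4, 2.8, 9.0]
width: 31.7
[-6.4  2.8  9. ] [0.65 1.81 0.18]
```

View pics/side7.png

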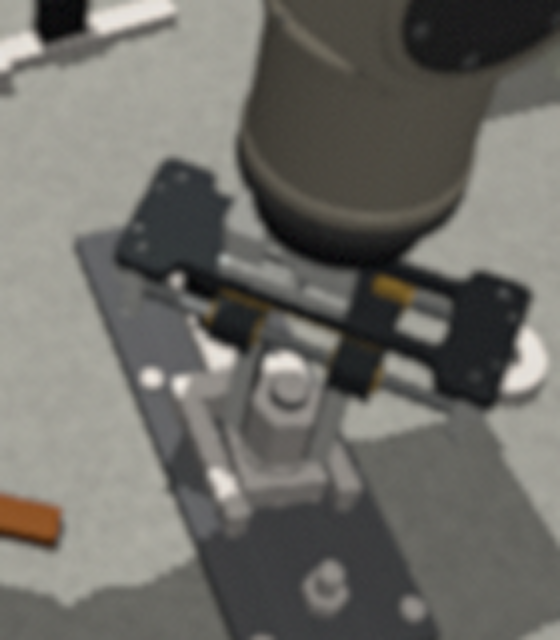

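View pics/scene7.png

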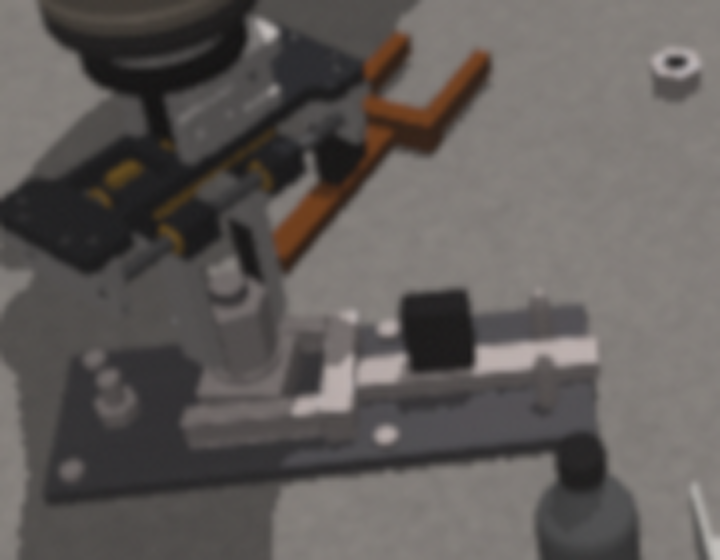

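```bash
python3 -m inch '[{"dx":0,"dy":0,"dz":0,"wx":0,"wy":3,"wz":0},{"dx":0,"dy":0,"dz":0,"wx":0,"wy":6,"wz":0},{"dx":0,"dy":0,"dz":0,"wx":0,"wy":9,"wz":0},{"dx":0,"dy":0,"dz":0,"wx":0,"wy":12,"wz":0},{"dx":0,"dy":0,"dz":0,"wx":0,"wy":15,"wz":0},{"dx":0,"dy":0,"dz":0,"wx":0,"wy":18,"wz":0},{"dx":0,"dy":0,"dz":0,"wx":0,"wy":21,"wz":0},{"dx":0,"dy":0,"dz":0,"wx":0,"wy":24,"wz":0},{"dx":0,"dy":0,"dz":0,"wx":0,"wy":26.5,"wz":0},{"dx":0,"dy":0,"dz":0,"wx":0,"wy":26.5,"wz":0}]' 1 45; python3 st.py|head -1
```

```text
time_s: 18.22
tcp_pos: [578.2, -168.7, 54.4]
tcp_rot: [-1.353, 0.959, -0.961]
force: [-4.6, 2.1, 8.6]
width: 31.8
18.22 [ 578.2 -168.7   54.4] xyaw -70.85 q [ 0.39  0.5  -0.28  1.88  0.19  0.79 -1.23] F [-4.6  2.1  8.6] T [ 0.96  1.47 -0.01] w 31.8
```

```bash
python3 -m inch '[{"dx":0,"dy":0,"dz":0,"wx":0,"wy":0,"wz":0},{"dx":0,"dy":0,"dz":0,"wx":0,"wy":0,"wz":0},{"dx":0,"dy":0,"dz":0,"wx":0,"wy":0,"wz":0},{"dx":0,"dy":0,"dz":0,"wx":0,"wy":0,"wz":0},{"dx":0,"dy":0,"dz":0,"wx":0,"wy":0,"wz":0},{"dx":0,"dy":0,"dz":0,"wx":0,"wy":0,"wz":0},{"dx":0,"dy":-0.01,"dz":0,"wx":0,"wy":0,"wz":0},{"dx":0,"dy":-0.04,"dz":0,"wx":0,"wy":0,"wz":0},{"dx":0,"dy":-0.07,"dz":0,"wx":0,"wy":0,"wz":0},{"dx":0,"dy":-0.1,"dz":0,"wx":0,"wy":0,"wz":0}]' 0 45; python3 st.py|head -1;  python3 -m inch '[{"dx":0,"dy":-0.04,"dz":0,"wx":0,"wy":0,"wz":0},{"dx":0,"dy":-0.08,"dz":-0.03,"wx":0,"wy":0,"wz":0},{"dx":0,"dy":-0.1,"dz":-0.06,"wx":0,"wy":0,"wz":0},{"dx":0,"dy":-0.1,"dz":-0.09,"wx":0,"wy":0,"wz":0},{"dx":0,"dy":-0.1,"dz":-0.1,"wx":0,"wy":0,"wz":0},{"dx":0,"dy":-0.1,"dz":-0.1,"wx":0,"wy":0,"wz":0},{"dx":0,"dy":-0.1,"dz":-0.1,"wx":0,"wy":0,"wz":0},{"dx":0,"dy":-0.1,"dz":-0.1,"wx":0,"wy":0,"wz":0},{"dx":0,"dy":-0.1,"dz":-0.1,"wx":0,"wy":0,"wz":0},{"dx":0,"dy":-0.1,"dz":-0.1,"wx":0,"wy":0,"wz":0}]' 0 45
python3 - <<'E'
from h import *
import pickle
from hexf import hexfit
for n in ["scene","side"]:
    p=bot.read_camera(n); pickle.dump(p,open(n+"8.pkl","wb"))
    c=cloud(p).reshape(-1,3); print(n,hexfit(c))
    q=c[(abs(c[:,0]-582)<34)&(abs(c[:,1]+169)<34)&(c[:,2]>37.5)&(c[:,2]<44)]; print("sq",len(q),cv2.minAreaRect(q[:,:2].astype(np.float32)))
    g=c[(abs(c[:,0]-587)<30)&(c[:,1]>-100)&(c[:,1]<-30)&(c[:,2]>50)&(c[:,2]<85)]; print("grip",g.min(0).round(1),g.max(0).round(1))
    if n=="side": save(p,"side8.png",(340,180,480,340),4)
    else: save(p,"scene8.png",(150,170,330,310),4)
E
python3 st.py|head -1
```

```text
time_s: 19.05
tcp_pos: [578.1, -168.1, 156.2]
tcp_rot: [-1.353, 0.96, -0.96]
force: [0.6, 0.6, 0.4]
width: 93.0
19.05 [ 578.1 -168.1  156.2] xyaw -70.84 q [ 0.42  0.37 -0.3   1.81  0.14  0.98 -1.18] F [0.6 0.6 0.4] T [-0.    0.03  0.01] w 93.0
time_s: 19.88
tcp_pos: [484.5, -199.9, 255.9]
tcp_rot: [-1.354, 0.96, -0.959]
force: [0.3, 0.6, 0.5]
width: 94.1
scene (192, array([ 580.03, -168.51]), 'cw deg rel bracket', np.float64(9.04), np.float64(0.267))
sq 126 ((588.489501953125, -170.00054931640625), (57.96823501586914, 56.120323181152344), 5.469649314880371)
grip [576.8 -85.9  50.1] [597.4 -49.4  73.3]
side (160, array([ 582.43, -168.59]), 'cw deg rel bracket', np.float64(7.62), np.float64(0.123))
sq 258 ((582.116943359375, -168.03053283691406), (62.36888122558594, 70.87074279785156), 86.77987670898438)
grip [577.5 -88.2  51. ] [596.  -50.4  77.7]
19.98 [ 484.3 -200.1  256. ] xyaw -70.79 q [ 0.53  0.15 -0.29  1.86  0.05  1.14 -1.02] F [-0.4  0.1 -0.2] T [-0.02  0.03  0.04] w 94.1
```

```bash
sleep 1; ls pics
```

```text
a.png
b.png
c.png
e.png
scene0.png
scene2.png
scene3.png
scene4.png
scene5.png
scene6.png
scene7.png
scene8.png
side0.png
side2.png
side3.png
side4.png
side5.png
side6.png
side7.png
side8.png
w1.png
w1c.png
wrist0.png
wrist2.png
wrist4.png
```

View pics/side8.png

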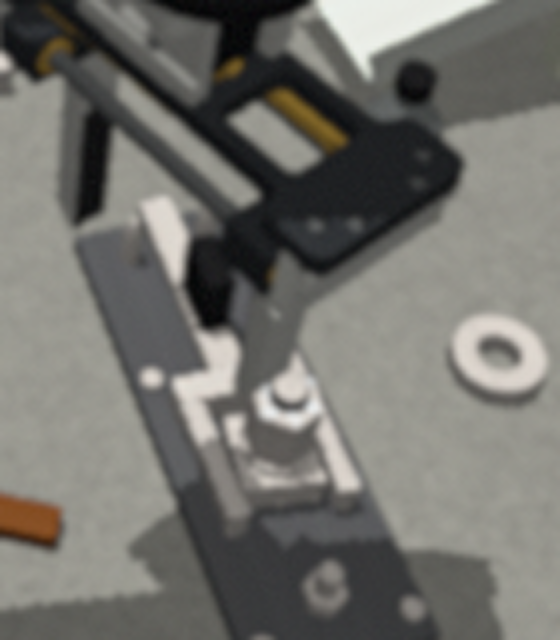

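View pics/scene8.png

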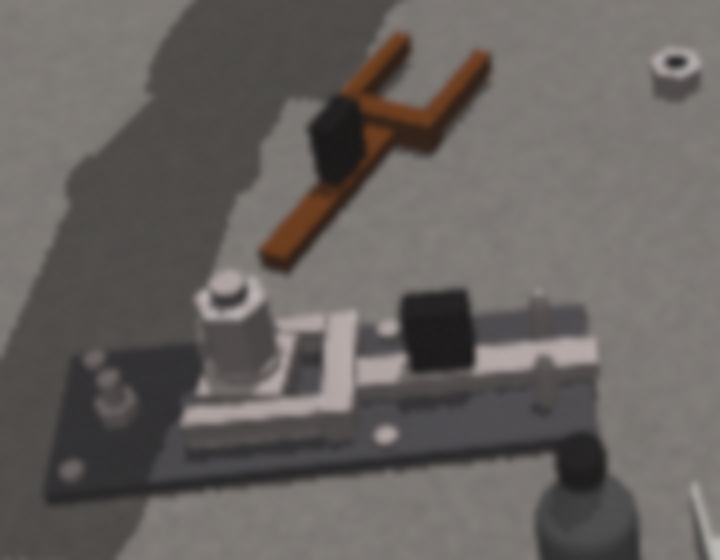

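```bash
python3 -c "
from bench import bot
print(bot.sign_off())"
```

```text
the job is handed in; nothing more can be done
None
```

I set the wide steel fork over the square lower nut, with its tail between the pins. I then gripped the jam nut at about 72 mm, turned the gripper 78° clockwise, released it and drew clear. I handed the job in at about 20 s; no verdict was reported.

**Last checks that agree:**
- **Fork:** it lies flat. Its prong tops read about 36 mm, and the grip centre is about 101 mm along the bracket's x and within about 2 mm sideways.
- **Jam nut:** the hexagon moved from about 9.6° anticlockwise to about 8.5° past the next flat. That is about 78° clockwise, matching the gripper.
- **Relative angle:** the two joints together are near 1.19 rad. Taking away the lower nut's stated play leaves at least about 0.9 rad for the jam nut relative to the lower nut.
- **Robot:** forces while turning stayed at about 11 N or less in the readings after each move, and at the end the robot touched nothing.

**Checks that failed or disagreed:**
- **Lower nut:** its final angle could not be measured from the depth data, because the rectangle fit picked up fork points. In the pictures it turned only slightly and stayed within its play.
- **Screw axis:** the cameras put it up to about 4 mm apart in x. Closing the gripper gently at 15 N on the jam nut centred it.

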